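Hang two keyhole shelves on the stud panel and load them with gearheads

ROBOT

A 7-joint arm with a two-finger parallel gripper is mounted at the origin on the work surface; the furniture and walls round the work are solid. World frame = base frame: x ahead of the robot, y to its left, z up, the work surface at z = 0. Lengths are in m, angles in degrees, forces in N, time in s.
With the tool pointing down it reaches from about 0.425 to 0.975 m from the base axis. Payload 16.7 kg.
Tool frame: the origin (TCP) lies between the finger pads; the fingertips stand manip.finger_overhang ahead of it and the grasp point (between the pads) lies 5 mm behind it (manip.finger_overhang is the distance from the TCP to the fingertips, in m); z points along the fingers, y is the direction in which the jaws open and shut (so a half turn about z gives the same grasp; the last joint's range is limited). The gripper opens to 85 mm and grips with 20 to 120 N. Pads are 22 mm wide; open, the fingers measure 114 mm over their backs; the gripper's body (76 mm by 85 mm) begins 54 mm behind the grasp point. The pads swing forward as they close: fully open they stand 13 mm farther back than shut.
Start: joints at [59.674, 24.414, 4.234, 92.017, -1.954, 63.644, -3.845], TCP at [0.25, -0.627, 0.245] pointing down, gripper open.
Joint ranges: [-163.25, 163.25], [-28.42, 122.38], [-70.27, 78.77], [12.13, 141.07], [-58.53, 238.53], [9.26, 117.41], [-156.51, 156.51]. Speed limits (degrees/s): [108.29, 108.29, 136.94, 136.94, 172.46, 172.46, 172.46].

INTERFACE

Orientations are given as a 3x3 rotation matrix whose columns are the frame's x, y, z axes.
In Python, from cell import status, cams, workorder, nets, manip gives the robot as it stands. The module is installed in compiled form; this text tells all that it offers.
- The arm moves only by the shell command python3 -m pendant 'ROWS' [OPENING]. ROWS is JSON, one flat list of numbers, 4 for each row, row after row: the shift along the tool's x, y, z in mm, then the turn about the tool's z in degrees. A call has exactly 5 rows; each row shifts and turns the commanded pose from where the row before left it, along the tool's axes as they then stand; what a row does not reach is not made up. A row lasts 1/8 s, in which the tool goes at most 62.5 mm and 10.7 degrees, less where a joint would pass 70% of its speed; a pose out of reach is approached as far as the arm can. A call is refused whole if a number of a shift passes 62.5 or a number of a turn 10.7, either way. A call with a gripper value outside its range is refused whole. OPENING is the opening, from -1 (shut) to 1 (fully open), set as the call begins (- or left out, the last holds). The fingers move at their own pace and stop on an object; the grip force is fixed at half the most. Time passes only in rows, so rows that do not move let the fingers close, or fill a call up. It gives the time, the measured TCP pose, the force and the opening at its end, in the units of the state.
- status.read_state(): the state, without advancing time (a new reading comes with each control period).
- cams.read_camera(name): name is "scene" or "side" or "wrist"; returns the picture (400x640x3 uint8, blue, green, red); there is no depth.
- cams.camera_params(name): a dict with "camera_matrix" (3x3 intrinsics, pixels), "R" (3x3) and "t" (3): a world point X has camera coordinates R X + t; the wrist camera has in their place "tool_from_camera" (4x4, takes a point from camera to tool coordinates, whose origin is the TCP and whose axes are the flange's). Camera axes: x right, y down, z forward; pixel columns grow to the right and rows downward; lengths in m; the calibration is good to about 2 mm. A picture is of the moment at which its call begins: read the wrist's pose just before it. camera_params takes no time and is no camera call.
- workorder.sign_off(): hands the job in, once; it reports no verdict.
Trained networks look in the newest picture that a camera, given by its name, has taken for a name from the list of things; names that differ only in an ending like _2 or _b are one class to them, and where a whole thing is asked for, a point or a joint stands for the part that bears it (a point fixed in the world has none). Each returns a list of dicts, best first, with "score" (0 to 1); they miss things now and then, are a little off and sometimes report something else, mostly with a low value. They report only what shows in the picture. A call takes as long as a camera call. They do not tell look-alikes from the thing itself.
- nets.spot_in(name, camera): "uv" ([column, row] in pixels, amid what is visible of it).
- nets.landmark_of(name, camera): "uv" ([column, row] in pixels: a listed point, or the origin of a listed thing).
The state is a dict: "t": time; "qpos": joint angles; "qd": joint speeds; "joint_efforts": joint torques, N m; "tool_pos": TCP position; "orientation": TCP orientation; "ft_force": force on the tool from outside, world axes, zero at the start; "ft_torque": the same for the moment, N m; "finger_gap": finger opening in m.
Only numpy, scipy, OpenCV 4.12 (cv2) and the standard library are available. Lean on these libraries where they do the work, as an engineer would, in place of code of your own. Each camera call takes 0.05 s, during which the arm holds its last target.

TASK

First clear every round tin standing in front of the stud panel into the grey tray. Then hang the two sheet-metal shelves on the panel, one on each pair of studs: slip the keyholes over the stud heads and slide the shelf down until it is locked fully home behind them. Last, set one gearhead upright on each shelf, centred and square on its top with the shaft pointing out to the front; leave the squeeze bottle and tape roll where they are, and all tins in the tray at the end.

Things in the scene. Friction and masses are not known exactly. Their poses are not given: they have to be found in the camera images.
- panel: fixed grey upright panel, 370 wide (y), 130 high, 16 mm thick; four headed studs on its front (-x) face, 105 mm up, in two pairs with middles at y = +95 and -95 mm; 92 mm between a pair's studs. Stud: neck 8 mm diameter, 6.5 mm long; head 18 mm diameter, 4 mm thick. Origin: on the table, middle of the front face; x points into the panel
- stud_pair_left (a point): the point on the panel's front face midway between the two studs of the left (+y) pair, 105 mm above the table; a shelf hangs fully home when its mount point is here (its underside is then 15 mm above the table)
- stud_pair_right (a point): the point on the panel's front face midway between the two studs of the right (-y) pair, 105 mm above the table; a shelf hangs fully home when its mount point is here (its underside is then 15 mm above the table)
- tray: fixed open grey tray, 300 (x) x 160 (y) mm outside, walls 5 mm thick and 28 mm high, floor 5 mm thick. Origin: centre of the underside
- shelf_a: aluminium shelf, 0.35 kg, standing. Rear plate 140 wide (y), 110 high, 4 mm thick; level top 66 wide, 70 deep on two cheeks down to the underside (x -74 to -4 mm): grasp across them, 66 mm. A keyhole in each ear of the plate, y = -46 and +46: hole 27 mm wide centred at z = 68, tapering up to a 10.5 mm slot that ends at z = 94. Origin: underside, middle of the rear face; front is -x. The two are alike
- shelf_a_mount (a point): point on the shelf's rear face, midway between the keyholes, 90 mm above its underside: level with the stud axes when the studs are at the upper ends of the slots
- shelf_a_top (a point): centre of the upper face of the shelf's top, 37 mm in front of the rear face, 110 mm above the underside
- shelf_b: aluminium shelf, 0.35 kg, standing. Rear plate 140 wide (y), 110 high, 4 mm thick; level top 66 wide, 70 deep on two cheeks down to the underside (x -74 to -4 mm): grasp across them, 66 mm. A keyhole in each ear of the plate, y = -46 and +46: hole 27 mm wide centred at z = 68, tapering up to a 10.5 mm slot that ends at z = 94. Origin: underside, middle of the rear face; front is -x. The two are alike
- shelf_b_mount (a point): point on the shelf's rear face, midway between the keyholes, 90 mm above its underside: level with the stud axes when the studs are at the upper ends of the slots
- shelf_b_top (a point): centre of the upper face of the shelf's top, 37 mm in front of the rear face, 110 mm above the underside
- gearhead_a: gearhead, 0.4 kg, upright: black housing 42 deep (x) x 60 wide (y) x 60 mm high; yellow-capped shaft, 13 mm thick, level out of its front (-x) face at 40 mm height. Grasp across the 60 mm width. Origin: on the underside, 2 mm behind the housing's front face (housing x -2 to 40 mm, shaft to x = -40 mm); z up
- gearhead_a_base (a point): centre of the underside of the gearhead's housing (x = +19 mm in its frame)
- gearhead_a_shaft (a point): tip of the gearhead's shaft
- gearhead_b: gearhead, 0.4 kg, upright: black housing 42 deep (x) x 60 wide (y) x 60 mm high; yellow-capped shaft, 13 mm thick, level out of its front (-x) face at 40 mm height. Grasp across the 60 mm width. Origin: on the underside, 2 mm behind the housing's front face (housing x -2 to 40 mm, shaft to x = -40 mm); z up
- gearhead_b_base (a point): centre of the underside of the gearhead's housing (x = +19 mm in its frame)
- gearhead_b_shaft (a point): tip of the gearhead's shaft
- tin_1: round white lidded tin with a green label, 67 mm in diameter, 36 mm high; may be absent. Grasp across its diameter. Origin: centre of its underside
- tin_2: round white lidded tin with a green label, 67 mm in diameter, 36 mm high; may be absent. Grasp across its diameter. Origin: centre of its underside
- tin_3: round white lidded tin with a green label, 67 mm in diameter, 36 mm high; may be absent. Grasp across its diameter. Origin: centre of its underside
- bottle_red: white squeeze bottle with red cap, 58 mm wide, 154 mm high; not part of the job. Origin: centre of its underside
- tape_roll: roll of brown tape lying flat, 110 mm across, 48 mm high; not part of the job. Origin: centre of its underside
There are look-alikes about, which are no part of the job. Leave any brown look-alike of the tin_1 alone. Leave any brown or pink look-alike of the gearhead_a alone.

How it is judged:
By the outcome, as a careful person would: the job done as asked, in the order asked, and still so for the second after the job is handed in, with the robot touching nothing.
Of tin_1, tin_2, tin_3 only 2 to 3 are there at a start; the rules pass over those that are not, and their reading is None.
At some moment in a run one of tin_1, tin_2, tin_3 may be knocked a few centimetres aside while the robot is not near it.
It also fails if it takes over 192 s, if anything falls off the work surface, if the arm or the gripper's body presses on something with over 40 N, if the wrist force passes 120 N, or if a joint passes its speed limit or range.

## Working session

There is one attempt and no reset: what is moved stays moved. The work goes in short steps, Python scripts to look and compute and a shell command to move; the robot and the scene stay as the last step left them, time stands still between calls to the robot, and variables do not carry over. Pictures are saved under pics/ and viewed, and the job is handed in when it is done.

```bash
ls; mkdir -p pics
python3 - <<'E'
from cell import status,cams,manip
import numpy as np,cv2
s=status.read_state()
for k,v in s.items(): print(k,np.round(v,3).tolist() if not isinstance(v,float) else v)
print([ (a,getattr(manip,a)) for a in dir(manip) if a[0]!='_'])
for n in ["scene","side","wrist"]:
    cv2.imwrite(f"pics/{n}0.png",cams.read_camera(n))
    p=cams.camera_params(n)
    print(n,{k:np.round(v,4).tolist() for k,v in p.items()})
E
```

```text
pics
t 0.0
qpos [59.676, 24.45, 4.23, 92.052, -1.953, 63.644, -3.846]
qd [0.051, 0.023, 0.061, -0.002, -0.062, 0.021, -0.006]
joint_efforts [0.001, -94.981, 3.761, -46.351, 0.019, 0.01, -0.0]
tool_pos [0.25, -0.627, 0.245]
orientation [[0.929, 0.371, -0.001], [0.371, -0.929, 0.001], [-0.0, -0.001, -1.0]]
ft_force [-0.451, -0.81, 0.169]
ft_torque [0.03, 0.014, 0.047]
finger_gap 0.08495186479501698
[('IKError', <class 'cell.IKError'>), ('finger_overhang', 0.014)]
scene {'camera_matrix': [[379.0019, 0.0, 319.495], [0.0, 379.0019, 206.5931], [0.0, 0.0, 1.0]], 'R': [[-0.6221, -0.7829, 0.0096], [-0.4746, 0.3673, -0.7999], [0.6227, -0.5022, -0.6001]], 't': [0.3306, 0.3333, 0.9144]}
side {'camera_matrix': [[455.5852, 0.0, 322.1566], [0.0, 455.5852, 196.9815], [0.0, 0.0, 1.0]], 'R': [[0.9993, 0.0297, 0.0207], [0.0341, -0.5821, -0.8124], [-0.0121, 0.8126, -0.5827]], 't': [-0.5595, 0.0492, 1.9167]}
wrist {'camera_matrix': [[336.9502, 0.0, 321.712], [0.0, 336.9502, 198.3351], [0.0, 0.0, 1.0]], 'tool_from_camera': [[0.0001, -0.9607, -0.2776, 0.0707], [1.0, -0.0001, 0.0005, 0.001], [-0.0005, -0.2776, 0.9607, -0.129], [0.0, 0.0, 0.0, 1.0]]}
```

View pics/scene0.png

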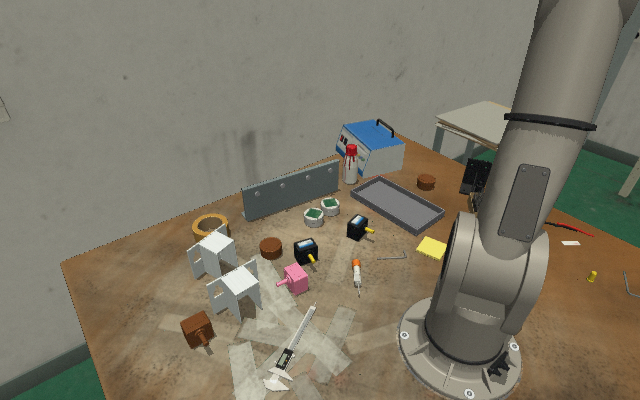

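View pics/side0.png

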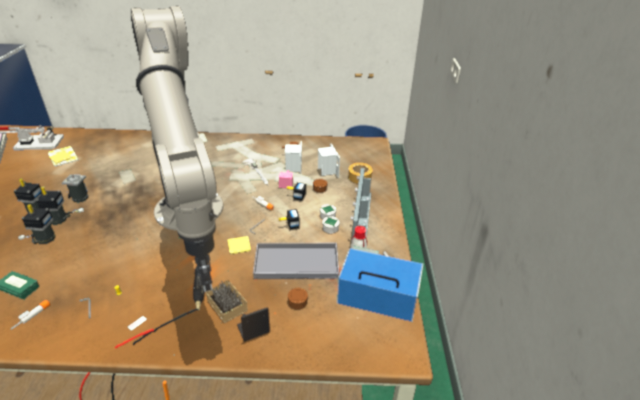

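View pics/wrist0.png

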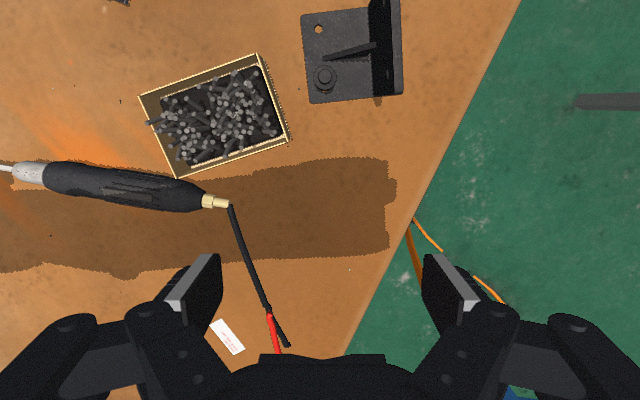

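```bash
cat > h.py <<'E'
from cell import status,cams,nets
import numpy as np,cv2,json
def P(n):
    p=cams.camera_params(n); return np.array(p["camera_matrix"]),np.array(p["R"]),np.array(p["t"])
def proj(n,X):
    K,R,t=P(n); x=K@(R@np.asarray(X,float)+t); return x[:2]/x[2]
def plane(n,uv,z):
    K,R,t=P(n); d=R.T@np.linalg.inv(K)@np.array([uv[0],uv[1],1.]); c=-R.T@t
    return c+d*(z-c[2])/d[2]
def wpose(s=None):
    s=s or status.read_state(); p=cams.camera_params("wrist"); T=np.eye(4)
    T[:3,:3]=np.array(s["orientation"]); T[:3,3]=s["tool_pos"]
    return T@np.array(p["tool_from_camera"]),np.array(p["camera_matrix"])
def wplane(uv,z,W):
    T,K=W; d=T[:3,:3]@np.linalg.inv(K)@np.array([uv[0],uv[1],1.]); c=T[:3,3]
    return c+d*(z-c[2])/d[2]
def wproj(X,W):
    T,K=W; x=K@(T[:3,:3].T@(np.asarray(X)-T[:3,3])); return x[:2]/x[2]
def snap(n,f):
    W=wpose() if n=="wrist" else None
    im=cams.read_camera(n); cv2.imwrite(f"pics/{f}.png",im); return im,W
def crop(im,f,c0,c1,r0,r1,k):
    cv2.imwrite(f"pics/{f}.png",cv2.resize(im[r0:r1,c0:c1],None,fx=k,fy=k,interpolation=cv2.INTER_CUBIC))
E
python3 - <<'E'
from h import *
im=cv2.imread("pics/scene0.png"); crop(im,"sc1",180,380,130,350,2.7)
im=cv2.imread("pics/side0.png"); crop(im,"si1",220,420,130,280,4)
print("tilt")
for n in ["scene","side"]:
    for z,d in [("tin_1",.036),("gearhead_a_base",0),("gearhead_a_shaft",.04),("shelf_a_mount",.09),("shelf_a_top",.11),("shelf_a",0),("panel",0),("tray",0),("bottle_red",0),("tape_roll",0)]:
        if n=="scene" or z in("tin_1","panel","shelf_a_top","gearhead_a_base","gearhead_a_shaft"):
            r=nets.landmark_of(z,n)
            print(n,z,[(round(q["score"],2),np.round(q["uv"]).tolist(),np.round(plane(n,q["uv"],0 if z=="tin_1" else d)[:2],3).tolist()) for q in r])
print(status.read_state()["t"])
E
```

```text
tilt
scene tin_1 [(0.88, [276.0, 253.0], [0.535, 0.169]), (0.77, [330.0, 210.0], [0.6, -0.1]), (0.76, [313.0, 220.0], [0.59, -0.018]), (0.72, [419.0, 187.0], [0.501, -0.463])]
scene gearhead_a_base [(0.85, [305.0, 259.0], [0.459, 0.114]), (0.73, [201.0, 338.0], [0.395, 0.476]), (0.63, [298.0, 282.0], [0.397, 0.184])]
scene gearhead_a_shaft [(0.95, [202.0, 342.0], [0.357, 0.485]), (0.76, [277.0, 287.0], [0.387, 0.258]), (0.66, [313.0, 262.0], [0.402, 0.126])]
scene shelf_a_mount [(0.8, [208.0, 243.0], [0.603, 0.345])]
scene shelf_a_top [(0.87, [215.0, 240.0], [0.578, 0.332])]
scene shelf_a [(0.81, [213.0, 262.0], [0.616, 0.339]), (0.71, [238.0, 302.0], [0.437, 0.352]), (0.56, [231.0, 272.0], [0.547, 0.315])]
scene panel [(0.63, [296.0, 205.0], [0.695, -0.024])]
scene tray [(0.9, [399.0, 207.0], [0.461, -0.308]), (0.35, [354.0, 232.0], [0.458, -0.085])]
scene bottle_red [(0.87, [351.0, 181.0], [0.692, -0.284])]
scene tape_roll [(0.9, [214.0, 234.0], [0.732, 0.276]), (0.69, [305.0, 258.0], [0.46, 0.111])]
side tin_1 [(0.73, [299.0, 302.0], [0.497, -0.488]), (0.72, [328.0, 226.0], [0.588, -0.082]), (0.7, [354.0, 213.0], [0.693, 0.009]), (0.56, [324.0, 216.0], [0.569, -0.021]), (0.38, [304.0, 171.0], [0.461, 0.322])]
side gearhead_a_base [(0.61, [300.0, 195.0], [0.459, 0.123]), (0.57, [284.0, 183.0], [0.378, 0.214]), (0.38, [295.0, 154.0], [0.407, 0.486])]
side gearhead_a_shaft [(0.68, [290.0, 173.0], [0.407, 0.241]), (0.49, [285.0, 187.0], [0.394, 0.128]), (0.38, [285.0, 146.0], [0.358, 0.489])]
side shelf_a_top [(0.96, [327.0, 147.0], [0.568, 0.369])]
side panel [(0.62, [358.0, 218.0], [0.71, -0.022]), (0.25, [276.0, 217.0], [0.37, -0.035])]
0.9
```

View pics/sc1.png

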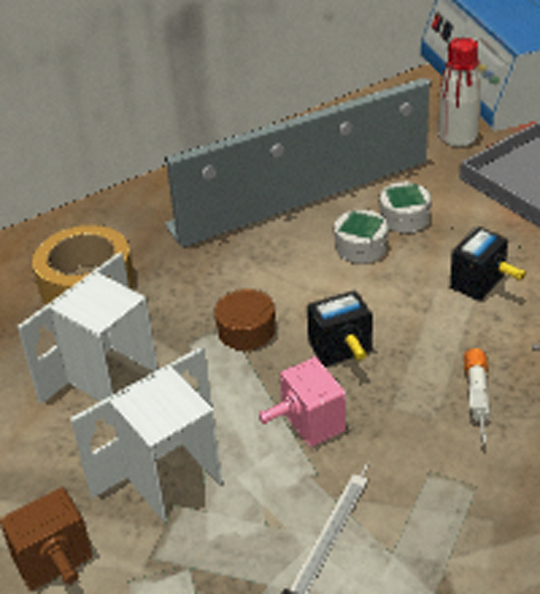

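View pics/si1.png

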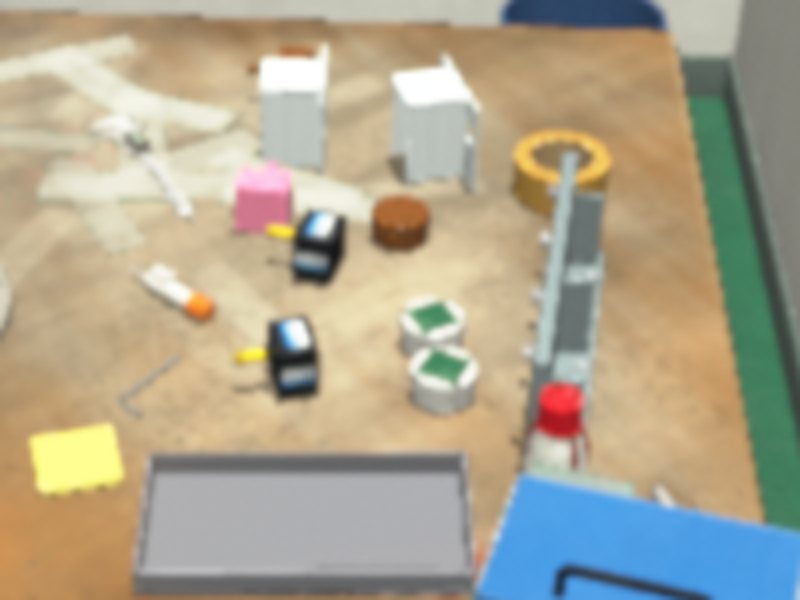

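```bash
cat > plan.py <<'E'
from h import *
import sys,math
# usage: plan.py x y z yaw(world deg of tool x) nrows  (mm) : simulate, shift first along axes then turn
def plan(x,y,z,yaw,n):
    s=status.read_state(); R=np.array(s["orientation"]); p=np.array(s["tool_pos"])*1000
    a=math.degrees(math.atan2(R[1,0],R[0,0])); d=(yaw-a+180)%360-180
    if abs(d-(-180))<1e-9: d=180
    tgt=np.array([x,y,z],float); rows=[]; c=p.copy(); ca=a
    for i in range(n):
        dst=p+(tgt-p)*(i+1)/n; v=dst-c
        t=round(-d/n,1) if i<n-1 else round(-(a+d-ca),1)
        r=math.radians(ca); X=np.array([math.cos(r),math.sin(r),0]);Y=np.array([math.sin(r),-math.cos(r),0]);Z=np.array([0,0,-1])
        sh=[round(float(v@X)),round(float(v@Y)),round(float(v@Z))]
        if i==n-1: sh=[round(float(v@X),1),round(float(v@Y),1),round(float(v@Z),1)]
        c=c+sh[0]*X+sh[1]*Y+sh[2]*Z; ca-=t
        rows.append(sh+[t])
    print("from",np.round(p,1),round(a,2),"d",np.round(tgt-p,1),round(d,2),"q",np.round(s["qpos"],0).tolist(),"t",round(s["t"],2))
    for i in range(0,n,5): print("  ".join(",".join(f"{k:g}" for k in r) for r in rows[i:i+5]))
if __name__=="__main__":
    a=list(map(float,sys.argv[1:6])); plan(*a[:4],int(a[4]))
E
python3 plan.py 450 -30 400 180 15
```

```text
from [ 250.2 -626.9  245.3] 21.76 d [199.8 596.9 154.7] 158.24 q [60.0, 24.0, 4.0, 92.0, -2.0, 64.0, -4.0] t 0.9
27,-32,-10,-10.5  33,-27,-11,-10.5  36,-20,-10,-10.5  40,-13,-10,-10.5  42,-5,-11,-10.5
42,1,-10,-10.5  40,10,-10,-10.5  39,17,-10,-10.5  35,24,-11,-10.5  29,29,-10,-10.5
24,35,-10,-10.5  18,38,-11,-10.5  10,41,-10,-10.5  2,41,-10,-10.5  -5.4,42.1,-10.7,-11.2
```

```bash
python3 -m pendant '[27,-32,-10,-10.5, 33,-27,-11,-10.5, 36,-20,-10,-10.5, 40,-13,-10,-10.5, 42,-5,-11,-10.5]'; python3 -m pendant '[42,1,-10,-10.5, 40,10,-10,-10.5, 39,17,-10,-10.5, 35,24,-11,-10.5, 29,29,-10,-10.5]'; python3 plan.py 450 -30 400 180 5
```

```text
t: 1.52
tool_pos: [0.3176, -0.4265, 0.2978]
orientation: [[0.266, 0.964, 0.0], [0.964, -0.266, -0.0], [-0.0, 0.0, -1.0]]
ft_force: [0.6, -0.2, 0.4]
finger_gap: 0.0855
t: 2.15
tool_pos: [0.3838, -0.228, 0.3489]
orientation: [[-0.603, 0.798, 0.001], [0.798, 0.603, -0.0], [-0.001, 0.0, -1.0]]
ft_force: [1.4, -0.7, 0.1]
finger_gap: 0.085
from [ 383.8 -228.   348.9] 127.11 d [ 66.2 198.   51.1] 52.89 q [45.0, -1.0, -22.0, 111.0, -1.0, 71.0, 60.0] t 2.15
24,34,-10,-10.6  16,39,-10,-10.6  10,40,-11,-10.6  2,42,-10,-10.6  -6,41.3,-10.1,-10.5
```

```bash
python3 -m pendant '[24,34,-10,-10.6, 16,39,-10,-10.6, 10,40,-11,-10.6, 2,42,-10,-10.6, -6,41,-10,-10.5]'; python3 -m pendant '[0,0,0,0, 0,0,0,0, 0,0,0,0, 0,0,0,0, 0,0,0,0]'
python3 - <<'E'
from h import *
s=status.read_state(); print(np.round(s["qpos"],1))
im,W=snap("wrist","w1")
np.savez("w1.npz",T=W[0],K=W[1])
for n in ["tin_1","gearhead_a_base","gearhead_a_shaft","shelf_a_top","shelf_a_mount","stud_pair_left","panel"]:
    try: r=nets.landmark_of(n,"wrist")
    except Exception as e: print(n,e); continue
    z={"gearhead_a_shaft":.04,"shelf_a_top":.11,"shelf_a_mount":.09,"stud_pair_left":.105}.get(n,0)
    print(n,[(round(q["score"],2),np.round(q["uv"]).tolist(),np.round(wplane(q["uv"],z,W)[:2],3).tolist()) for q in r])
E
```

```text
t: 2.78
tool_pos: [0.451, -0.0307, 0.3999]
orientation: [[-1.0, -0.0, 0.001], [-0.0, 1.0, -0.0], [-0.001, -0.0, -1.0]]
ft_force: [0.7, -0.6, 0.2]
finger_gap: 0.0856
t: 3.4
tool_pos: [0.4507, -0.0325, 0.3993]
orientation: [[-1.0, 0.007, -0.0], [0.007, 1.0, 0.0], [0.0, 0.0, -1.0]]
ft_force: [-0.0, 0.5, 0.6]
finger_gap: 0.0854
[ 31.9  -1.9 -34.3 104.9  -1.1  76.7  87.5]
tin_1 [(0.97, [453.0, 204.0], [0.544, 0.181]), (0.86, [40.0, 175.0], [0.491, -0.485]), (0.83, [333.0, 227.0], [0.583, -0.015]), (0.66, [283.0, 234.0], [0.595, -0.1])]
gearhead_a_base [(0.93, [415.0, 150.0], [0.455, 0.112]), (0.67, [476.0, 107.0], [0.391, 0.201]), (0.57, [270.0, 322.0], [0.768, -0.13]), (0.5, [635.0, 126.0], [0.421, 0.448])]
gearhead_a_shaft [(0.92, [530.0, 110.0], [0.395, 0.258]), (0.56, [436.0, 112.0], [0.396, 0.128])]
shelf_a_top [(0.73, [502.0, 301.0], [0.655, 0.22]), (0.6, [592.0, 251.0], [0.578, 0.331]), (0.47, [334.0, 228.0], [0.542, -0.017])]
shelf_a_mount [(0.68, [584.0, 262.0], [0.605, 0.341]), (0.48, [332.0, 229.0], [0.552, -0.02])]
stud_pair_left [(0.65, [400.0, 333.0], [0.711, 0.08]), (0.37, [292.0, 146.0], [0.434, -0.07]), (0.37, [499.0, 300.0], [0.656, 0.219])]
panel [(0.83, [331.0, 290.0], [0.702, -0.019])]
```

View pics/w1.png

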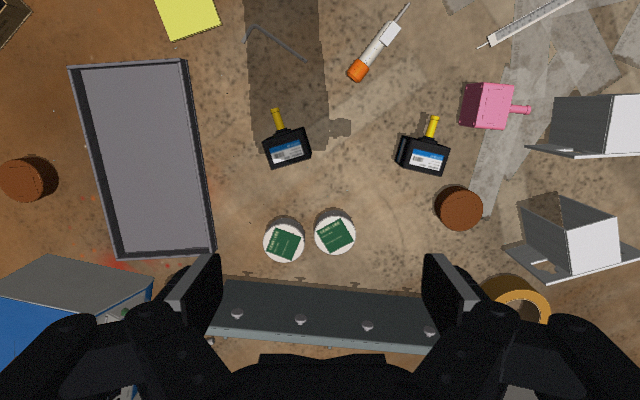

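Run:
```python
from h import *
d=np.load("w1.npz"); W=(d["T"],d["K"])
for n,uv,z in [("s1",(237,314),.105),("s2",(300,320),.105),("s3",(368,326),.105),("s4",(430,330),.105),("tin1",(284,241),.036),("tin2",(335,233),.036),
 ("trayTL",(69,67),.028),("trayTR",(186,60),.028),("trayBR",(215,254),.028),("trayBL",(117,260),.028)]:
    print(n,np.round(wplane(uv,z,W)[:2]*1000,1))
im=cv2.imread("pics/w1.png"); crop(im,"w1c",220,440,190,380,3.6)
```

```text
s1 [ 676.8 -158. ]
s2 [687.5 -66.8]
s3 [698.3  32.7]
s4 [705.8 124.2]
tin1 [592.5 -94.1]
tin2 [579.5 -13.6]
trayTL [ 332.9 -384. ]
trayTR [ 325.  -220.3]
trayBR [ 618.  -207.9]
trayBL [ 627.6 -368.8]
```

View pics/w1c.png

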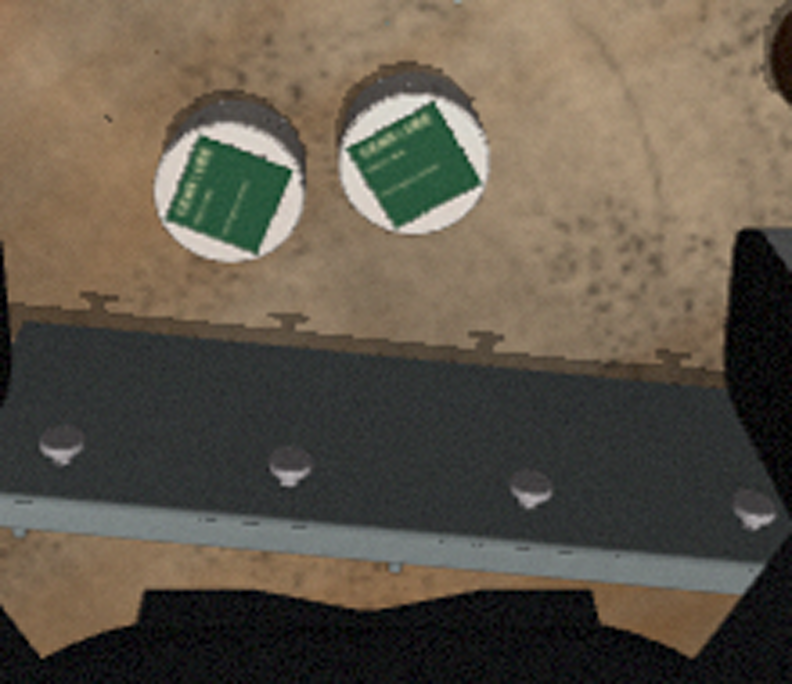

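```bash
python3 plan.py 595 -94 130 99 10
```

```text
from [450.9 -32.1 399.4] 179.66 d [ 144.1  -61.9 -269.4] -80.66 q [32.0, -2.0, -34.0, 105.0, -1.0, 77.0, 87.0] t 3.8
-14,-6,27,8.1  -16,-4,27,8.1  -15,-2,27,8.1  -16,0,27,8.1  -15,3,27,8.1
-15,5,27,8.1  -14,7,27,8.1  -13,8,26,8.1  -12,11,27,8.1  -10.2,12,27.4,7.8
```

```bash
python3 -m pendant '[-14,-6,27,8.1, -16,-4,27,8.1, -15,-2,27,8.1, -16,0,27,8.1, -15,3,27,8.1]' 1;python3 -m pendant '[-15,5,27,8.1, -14,7,27,8.1, -13,8,26,8.1, -12,11,27,8.1, -10,12,27,7.8]'; python3 -m pendant '[0,0,0,0, 0,0,0,0, 0,0,0,0, 0,0,0,0, 0,0,0,0]'
python3 - <<'E'
from h import *
im,W=snap("wrist","w2")
np.savez("w2.npz",T=W[0],K=W[1])
r=nets.landmark_of("tin_1","wrist")
print([(round(q["score"],2),np.round(q["uv"]).tolist(),np.round(wplane(q["uv"],0,W)[:2],3).tolist()) for q in r])
E
```

```text
t: 4.42
tool_pos: [0.5231, -0.0632, 0.2634]
orientation: [[-0.753, 0.658, -0.0], [0.658, 0.753, 0.0], [0.0, 0.0, -1.0]]
ft_force: [0.3, -0.6, 0.3]
finger_gap: 0.0853
t: 5.05
tool_pos: [0.5955, -0.0941, 0.1293]
orientation: [[-0.151, 0.989, -0.0], [0.989, 0.151, -0.0], [0.0, -0.0, -1.0]]
ft_force: [-0.3, -0.2, 0.2]
finger_gap: 0.0855
t: 5.68
tool_pos: [0.595, -0.0939, 0.1309]
orientation: [[-0.156, 0.988, 0.001], [0.988, 0.156, -0.0], [-0.0, 0.001, -1.0]]
ft_force: [-0.0, 0.9, 0.8]
finger_gap: 0.0853
[(0.9, [322.0, 193.0], [0.596, -0.095]), (0.7, [324.0, 85.0], [0.585, -0.014])]
```

View pics/w2.png

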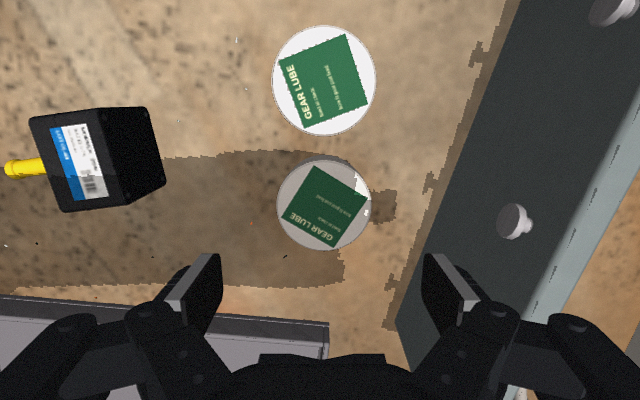

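```bash
python3 -m pendant '[-1,1,24,0, 0,0,24,0, 0,0,24,0, 0,0,24,0, 0,0,14,0]'; python3 -m pendant '[0,0,0,0, 0,0,0,0, 0,0,0,0, 0,0,0,0, 0,0,0,0]' -1;python3 -m pendant '[0,0,-12,0, 0,0,-24,0, 0,0,-24,0, 0,0,-24,0, 0,0,-16,0]'; python3 plan.py 402 -301 120 99 10
```

```text
t: 6.4
tool_pos: [0.5956, -0.0946, 0.0192]
orientation: [[-0.156, 0.988, -0.001], [0.988, 0.156, 0.0], [0.0, -0.001, -1.0]]
ft_force: [-0.4, 0.3, 0.8]
finger_gap: 0.0852
t: 7.02
tool_pos: [0.5963, -0.0948, 0.0207]
orientation: [[-0.156, 0.988, 0.001], [0.988, 0.156, -0.0], [-0.0, 0.0, -1.0]]
ft_force: [-0.3, 0.6, 3.2]
finger_gap: 0.0652
t: 7.65
tool_pos: [0.5964, -0.0947, 0.1221]
orientation: [[-0.156, 0.988, 0.001], [0.988, 0.156, -0.0], [-0.0, 0.001, -1.0]]
ft_force: [-0.0, 0.6, -1.3]
finger_gap: 0.0653
from [596.4 -94.7 122.1] 98.96 d [-194.4 -206.3   -2.1] 0.04 q [20.0, 27.0, -22.0, 106.0, 13.0, 49.0, 1.0] t 7.65
-17,-22,0,-0  -18,-23,0,-0  -17,-22,1,-0  -17,-23,0,-0  -18,-22,0,-0
-17,-22,0,-0  -17,-23,0,-0  -18,-22,1,-0  -17,-23,0,-0  -17.5,-22.2,0.1,-0
```

```bash
python3 -m pendant '[-35,-45,0,0, -35,-45,0,0, -35,-45,0,0, -35,-45,0,0, -34,-44,0,0]'; python3 -m pendant '[0,0,0,0, 0,0,30,0, 0,0,30,0, 0,0,24,0, 0,0,10,0]';python3 -m pendant '[0,0,0,0, 0,0,0,0, 0,0,0,0, 0,0,0,0, 0,0,0,0]' 1
```

```text
t: 8.28
tool_pos: [0.4004, -0.3026, 0.1207]
orientation: [[-0.156, 0.988, 0.0], [0.988, 0.156, -0.0], [-0.0, 0.0, -1.0]]
ft_force: [1.6, -1.5, -1.3]
finger_gap: 0.0656
t: 8.9
tool_pos: [0.4019, -0.3005, 0.0254]
orientation: [[-0.157, 0.988, -0.001], [0.988, 0.157, 0.001], [0.001, -0.001, -1.0]]
ft_force: [-7.4, 10.4, 84.0]
finger_gap: 0.065
t: 9.52
tool_pos: [0.4019, -0.3015, 0.0265]
orientation: [[-0.156, 0.988, 0.0], [0.988, 0.156, -0.0], [-0.0, 0.0, -1.0]]
ft_force: [-0.4, 0.3, 0.9]
finger_gap: 0.0854
```

```bash
python3 -m pendant '[0,0,-25,0, 0,0,-25,0, 0,0,-25,0, 10,10,-20,0, 30,40,-8,0]'; python3 plan.py 585 -14 130 99 5
```

```text
t: 10.15
tool_pos: [0.4444, -0.2558, 0.1306]
orientation: [[-0.151, 0.989, 0.001], [0.989, 0.151, -0.002], [-0.002, 0.0, -1.0]]
ft_force: [0.8, -0.4, -0.1]
finger_gap: 0.0854
from [ 444.4 -255.8  130.6] 98.69 d [140.6 241.8  -0.6] 0.31 q [41.0, 19.0, -21.0, 118.0, 10.0, 45.0, 23.0] t 10.15
44,35,0,-0.1  43,35,0,-0.1  43,36,0,-0.1  44,35,0,-0.1  43.2,35.2,0.6,0.1
```

```bash
python3 -m pendant '[44,35,0,0, 43,35,0,0, 43,36,0,0, 44,35,0,0, 43,35,0,0]';  python3 -m pendant '[0,0,0,0, 0,0,0,0, 0,0,0,0, 0,0,0,0, 0,0,0,0]'
python3 - <<'E'
from h import *
im,W=snap("wrist","w3")
r=nets.landmark_of("tin_1","wrist")
print([(round(q["score"],2),np.round(q["uv"]).tolist(),np.round(wplane(q["uv"],0,W)[:2],3).tolist()) for q in r])
E
python3 plan.py 585 -14 20 99 5
```

```text
t: 10.78
tool_pos: [0.5858, -0.0108, 0.1294]
orientation: [[-0.156, 0.988, 0.0], [0.988, 0.156, -0.0], [-0.0, 0.0, -1.0]]
ft_force: [0.8, -0.8, 0.8]
finger_gap: 0.0855
t: 11.4
tool_pos: [0.585, -0.013, 0.1295]
orientation: [[-0.155, 0.988, 0.0], [0.988, 0.155, -0.0], [-0.0, 0.0, -1.0]]
ft_force: [0.2, -0.8, -0.1]
finger_gap: 0.0854
[(0.86, [321.0, 194.0], [0.585, -0.014]), (0.4, [37.0, 280.0], [0.356, -0.128])]
from [585.1 -12.7 129.4] 98.93 d [-1.000e-01 -1.300e+00 -1.094e+02] 0.07 q [15.0, 25.0, -25.0, 108.0, 14.0, 49.0, -8.0] t 11.5
0,0,22,-0  -1,0,22,-0  0,0,22,-0  0,0,22,-0  -0.3,-0.3,21.4,-0.1
```

View pics/w3.png

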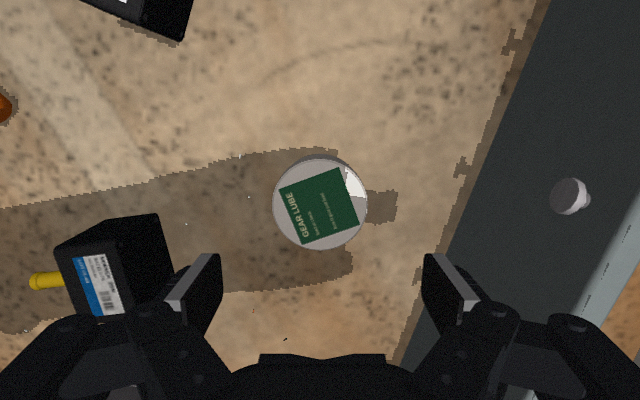

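```bash
python3 -m pendant '[-1,0,24,0, 0,0,24,0, 0,0,24,0, 0,0,24,0, 0,0,13,0]'; python3 -m pendant '[0,0,0,0, 0,0,0,0, 0,0,0,0, 0,0,0,0, 0,0,0,0]' -1;python3 -m pendant '[0,0,-12,0, 0,0,-24,0, 0,0,-24,0, 0,0,-24,0, 0,0,-16,0]'; python3 plan.py 550 -292 122 99 10
```

```text
t: 12.12
tool_pos: [0.5848, -0.0134, 0.0192]
orientation: [[-0.156, 0.988, -0.001], [0.988, 0.156, 0.0], [0.0, -0.001, -1.0]]
ft_force: [-0.6, 0.8, 0.2]
finger_gap: 0.0856
t: 12.75
tool_pos: [0.5856, -0.0134, 0.0208]
orientation: [[-0.156, 0.988, 0.001], [0.988, 0.156, 0.0], [-0.0, 0.001, -1.0]]
ft_force: [-0.2, -0.1, 4.7]
finger_gap: 0.0654
t: 13.38
tool_pos: [0.5856, -0.0133, 0.122]
orientation: [[-0.156, 0.988, 0.001], [0.988, 0.156, 0.0], [-0.0, 0.001, -1.0]]
ft_force: [-0.5, -0.0, -0.8]
finger_gap: 0.0653
from [585.6 -13.3 122. ] 98.96 d [ -35.6 -278.7   -0. ] 0.04 q [15.0, 26.0, -25.0, 109.0, 14.0, 48.0, -8.0] t 13.38
-27,-8,0,-0  -27,-8,0,-0  -27,-8,0,-0  -27,-7,0,-0  -27,-8,0,-0
-27,-8,0,-0  -27,-8,0,-0  -27,-8,0,-0  -27,-8,0,-0  -26.7,-7.5,0,-0
```

```bash
python3 -m pendant '[-54,-15,0,0, -54,-16,0,0, -54,-15,0,0, -54,-16,0,0, -54,-15,0,0]'; python3 -m pendant '[0,0,0,0, 0,0,30,0, 0,0,30,0, 0,0,24,0, 0,0,6,0]';python3 -m pendant '[0,0,1,0, 0,0,1,0, 0,0,1,0, 0,0,0,0, 0,0,0,0]';python3 -m pendant '[0,0,0,0, 0,0,0,0, 0,0,0,0, 0,0,-5,0, 0,0,-20,0]' 1
```

```text
t: 14.0
tool_pos: [0.5507, -0.2938, 0.1206]
orientation: [[-0.156, 0.988, 0.0], [0.988, 0.156, 0.0], [0.0, 0.0, -1.0]]
ft_force: [0.8, 0.1, -0.5]
finger_gap: 0.0656
t: 14.62
tool_pos: [0.5506, -0.2908, 0.0291]
orientation: [[-0.157, 0.988, -0.002], [0.988, 0.157, 0.002], [0.002, -0.002, -1.0]]
ft_force: [0.0, -0.8, -0.4]
finger_gap: 0.0656
t: 15.25
tool_pos: [0.5513, -0.2921, 0.0275]
orientation: [[-0.156, 0.988, 0.0], [0.988, 0.156, -0.0], [-0.0, 0.0, -1.0]]
ft_force: [-0.1, -0.2, -1.2]
finger_gap: 0.0654
t: 15.88
tool_pos: [0.5507, -0.2917, 0.0524]
orientation: [[-0.156, 0.988, -0.002], [0.988, 0.156, 0.001], [0.001, -0.001, -1.0]]
ft_force: [-0.3, -0.1, -0.2]
finger_gap: 0.0852
```

```bash
python3 plan.py 470 150 400 180 10
```

```text
from [ 550.7 -291.7   52.4] 98.97 d [-80.7 441.7 347.6] 81.03 q [37.0, 34.0, -19.0, 106.0, 16.0, 43.0, 18.0] t 15.88
45,-1,-35,-8.1  45,5,-35,-8.1  43,12,-34,-8.1  41,17,-35,-8.1  39,23,-35,-8.1
35,29,-35,-8.1  30,32,-34,-8.1  26,37,-35,-8.1  20,40,-35,-8.1  13.9,43,-34.6,-8.1
```

```bash
python3 -m pendant '[0,0,-40,-8.1, 49,5,-40,-8.1, 43,12,-34,-8.1, 41,17,-35,-8.1, 39,23,-35,-8.1]';python3 -m pendant '[45,35,-35,-8.1, 40,36,-34,-8.1, 35,37,-35,-8.1, 30,40,-30,-8.1, 15,43,-30,-8.1]';python3 -m pendant '[0,0,0,0, 0,0,0,0, 0,0,0,0, 0,0,0,0, 0,0,0,0]'
python3 - <<'E'
from h import *
im,W=snap("wrist","w4")
np.savez("w4.npz",T=W[0],K=W[1])
print(np.round(status.read_state()["qpos"]))
for n in ["shelf_a_top","shelf_a_mount","shelf_a"]:
    r=nets.landmark_of(n,"wrist")
    z={"shelf_a_top":.11,"shelf_a_mount":.09}.get(n,0)
    print(n,[(round(q["score"],2),np.round(q["uv"]).tolist(),np.round(wplane(q["uv"],z,W)[:2],3).tolist()) for q in r])
snap("scene","sc4")
E
```

```text
t: 16.5
tool_pos: [0.5171, -0.1109, 0.2383]
orientation: [[-0.763, 0.646, 0.001], [0.646, 0.763, -0.001], [-0.002, -0.0, -1.0]]
ft_force: [-0.3, 0.2, 0.3]
finger_gap: 0.0855
t: 17.12
tool_pos: [0.4481, 0.1322, 0.3992]
orientation: [[-1.0, -0.005, 0.002], [-0.005, 1.0, -0.002], [-0.002, -0.002, -1.0]]
ft_force: [0.9, 0.1, 0.1]
finger_gap: 0.0856
t: 17.75
tool_pos: [0.4497, 0.1299, 0.3966]
orientation: [[-1.0, 0.001, -0.001], [0.001, 1.0, 0.0], [0.001, 0.0, -1.0]]
ft_force: [-0.6, 0.4, 0.1]
finger_gap: 0.0853
[ 29.   1. -52. 103.   1.  76.  66.]
shelf_a_top [(0.68, [473.0, 251.0], [0.574, 0.332])]
shelf_a_mount [(0.72, [472.0, 269.0], [0.611, 0.343])]
shelf_a [(0.92, [468.0, 143.0], [0.443, 0.355]), (0.79, [449.0, 244.0], [0.612, 0.344]), (0.59, [409.0, 302.0], [0.723, 0.284])]
```

View pics/w4.png

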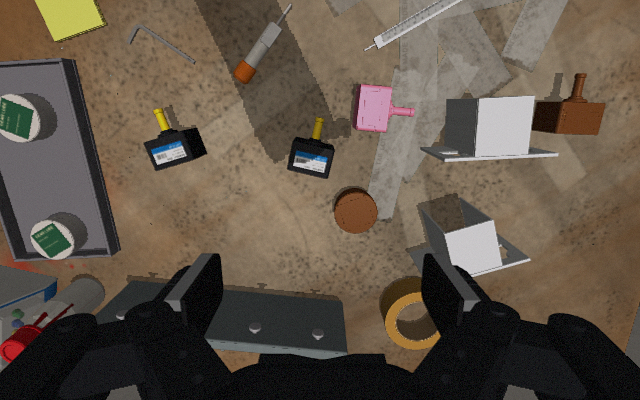

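View pics/sc4.png

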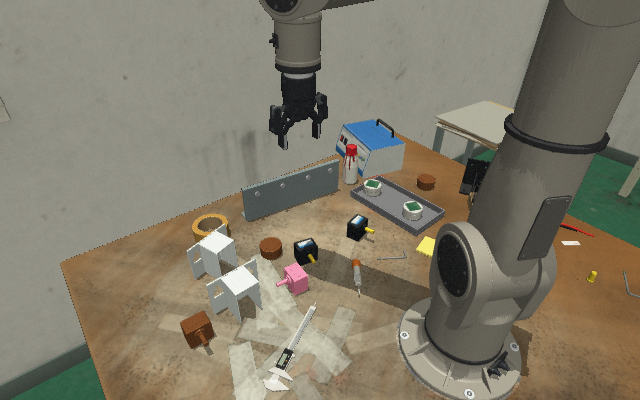

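Run:
```python
from h import *
im=cv2.imread("pics/w4.png"); crop(im,"w4a",400,600,80,290,2.8)
```

```text
(no output)
```

View pics/w4a.png

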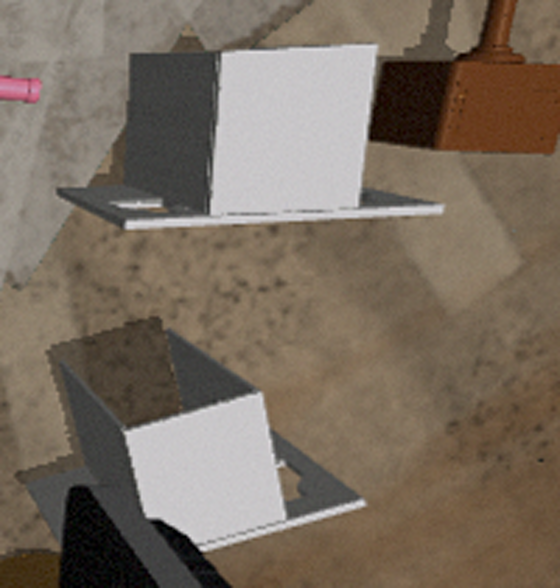

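```bash
python3 - <<'E'
from h import *
d=np.load("w4.npz"); W=(d["T"],d["K"])
def q(u,v): return wplane((400+u/2.8,80+v/2.8),.11,W)[:2]*1000
for nm,pts in {"N":[(219,51),(377,44),(360,207),(211,212),(125,226),(443,208)],"F":[(127,430),(262,392),(286,519),(365,504)]}.items():
    p=[q(*x) for x in pts]; print(nm,np.round(p,1).tolist())
    e=p[1]-p[0]; print("front edge ang dev from +y:",np.degrees(np.arctan2(-e[0],e[1])),np.linalg.norm(e), "right edge",np.degrees(np.arctan2((p[2]-p[1])[1],(p[2]-p[1])[0])))
    u=e/np.linalg.norm(e); f=np.array([u[1],-u[0]])  # rearward
    m=(p[0]+p[1])/2; print("rear origin",m+f*74,"top",m+f*37)
    if nm=="N": pe=p[5]-p[4]; print("plate",np.degrees(np.arctan2(-pe[0],pe[1])),np.linalg.norm(pe),(p[4]+p[5])/2)
E
python3 plan.py 445 320 250 180 5
```

```text
N [[376.7, 314.0], [374.0, 380.2], [442.8, 384.6], [444.9, 319.1], [451.1, 281.7], [443.3, 421.3]]
front edge ang dev from +y: 2.364847659761731 66.24963319069809 right edge 3.6610690938938233
rear origin [449.26957774 350.13177554] top [412.30108939 348.60505712]
plate 3.2104564983760624 139.8125830248684 [447.22381951 351.49515839]
F [[548.3, 292.3], [529.4, 353.4], [594.8, 374.2], [586.8, 411.2]]
front edge ang dev from +y: 17.234820794237724 63.97759732216697 right edge 17.611332005608574
rear origin [609.50608615 344.76592884] top [574.16744266 333.80325234]
from [449.7 130.3 396.8] 179.96 d [  -4.7  189.7 -146.8] 0.04 q [29.0, 1.0, -52.0, 103.0, 1.0, 76.0, 66.0] t 18.0
1,38,29,-0  1,38,30,-0  1,38,29,-0  1,38,29,-0  0.9,37.7,29.8,-0
```

```bash
python3 plan.py 409 349 200 183 5
```

```text
from [449.7 130.3 396.8] 179.96 d [ -40.7  218.7 -196.8] 3.04 q [29.0, 1.0, -52.0, 103.0, 1.0, 76.0, 66.0] t 18.0
8,44,39,-0.6  8,44,40,-0.6  7,43,39,-0.6  7,44,39,-0.6  6.3,44.5,39.8,-0.6
```

```bash
python3 -m pendant '[8,44,39,-0.6, 8,44,40,-0.6, 7,43,39,-0.6, 7,44,39,-0.6, 6.3,44.5,40,-0.6]';python3 -m pendant '[0,0,0,0, 0,0,0,0, 0,0,0,0, 0,0,0,0, 0,0,0,0]'
python3 - <<'E'
from h import *
im,W=snap("wrist","w5")
np.savez("w5.npz",T=W[0],K=W[1])
print(np.round(status.read_state()["qpos"]))
E
```

```text
t: 18.62
tool_pos: [0.4089, 0.3503, 0.1985]
orientation: [[-0.999, -0.051, 0.0], [-0.051, 0.999, 0.0], [-0.0, 0.0, -1.0]]
ft_force: [0.8, -0.2, 0.7]
finger_gap: 0.0858
t: 19.25
tool_pos: [0.4096, 0.3485, 0.2003]
orientation: [[-0.999, -0.05, 0.001], [-0.05, 0.999, 0.0], [-0.001, 0.0, -1.0]]
ft_force: [-0.6, -0.3, -0.7]
finger_gap: 0.0853
[ -1.  23. -56. 110.  23.  59.  25.]
```

View pics/w5.png

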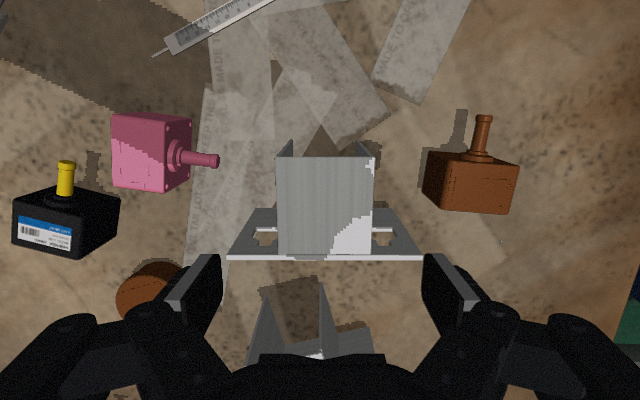

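Run:
```python
from h import *
d=np.load("w5.npz"); W=(d["T"],d["K"])
a=[wplane(p,.11,W)[:2]*1000 for p in [(227,258),(424,257.5),(276,157),(374,157)]]
print(np.round(a,1)); 
for i,j in((0,1),(2,3)):
    e=a[j]-a[i]; print((a[i]+a[j])/2,np.linalg.norm(e),np.degrees(np.arctan2(-e[0],e[1])))
```

```text
[[450.9 281.9]
 [443.4 422.3]
 [376.6 315.9]
 [373.4 380. ]]
[447.18381511 352.12277043] 140.59838501239727 3.0616497154876985
[375.01714396 347.95815317] 64.10743141446306 2.89105489756682
```

```bash
python3 -m pendant '[1,1.5,30,0, 0,0,30,0, 0,0,30,0, 0,0,25,0, 0,0,10,0]'; python3 -m pendant '[0,0,0,0, 0,0,0,0, 0,0,0,0, 0,0,0,0, 0,0,0,0]' -1;python3 -m pendant '[0,0,-2,0, 0,0,-10,0, 0,0,-24,0, 0,0,-36,0, 0,0,-48,0]'; python3 plan.py 560 -90 250 174 10
```

```text
t: 19.92
tool_pos: [0.4076, 0.3501, 0.0738]
orientation: [[-0.999, -0.052, -0.001], [-0.052, 0.999, -0.001], [0.001, -0.001, -1.0]]
ft_force: [-0.1, -0.1, 0.2]
finger_gap: 0.0856
t: 20.55
tool_pos: [0.4082, 0.3506, 0.0754]
orientation: [[-0.999, -0.051, 0.001], [-0.051, 0.999, 0.0], [-0.001, 0.0, -1.0]]
ft_force: [-1.6, -2.0, 7.9]
finger_gap: 0.0653
t: 21.18
tool_pos: [0.4073, 0.3502, 0.1959]
orientation: [[-0.999, -0.052, -0.001], [-0.052, 0.999, -0.001], [0.002, -0.001, -1.0]]
ft_force: [0.8, -0.6, -2.5]
finger_gap: 0.0653
from [407.3 350.2 195.9] -177.01 d [ 152.7 -440.2   54.1] -8.99 q [-2.0, 24.0, -56.0, 110.0, 23.0, 59.0, 25.0] t 21.18
-13,-45,-5,0.9  -14,-44,-6,0.9  -14,-45,-5,0.9  -15,-44,-6,0.9  -16,-44,-5,0.9
-16,-43,-5,0.9  -17,-43,-6,0.9  -18,-44,-5,0.9  -19,-42,-6,0.9  -18.7,-42.8,-5.1,0.9
```

```bash
python3 -m pendant '[-13,-45,-20,0.9, -14,-44,-20,0.9, -14,-45,-14,0.9, -15,-44,0,0.9, -16,-44,0,0.9]'
python3 - <<'E'
from h import *
im=cv2.imread("pics/w2.png"); a=cv2.resize(im[170:270,470:570],None,fx=4,fy=4,interpolation=cv2.INTER_CUBIC)
im=cv2.imread("pics/w3.png"); b=cv2.resize(im[150:250,530:630],None,fx=4,fy=4,interpolation=cv2.INTER_CUBIC)
cv2.imwrite("pics/st.png",np.hstack([a,b]))
d=np.load("w1.npz"); W=(d["T"],d["K"])
for p in [(61,442),(291,464),(531,489),(753,508)]:
    print(np.round(wplane((220+p[0]/3.6,190+p[1]/3.6),.105,W)[:2]*1000,1))
E
python3 plan.py 560 -90 250 174 5
```

```text
t: 21.8
tool_pos: [0.4846, 0.1285, 0.2496]
orientation: [[-1.0, 0.027, 0.001], [0.027, 1.0, -0.0], [-0.001, -0.0, -1.0]]
ft_force: [1.0, 0.7, -3.8]
finger_gap: 0.0652
[ 674.7 -157.9]
[685.6 -65.6]
[698.1  31.9]
[707.7 123.1]
from [484.6 128.5 249.6] 178.44 d [  75.4 -218.5    0.4] -4.44 q [27.0, 15.0, -56.0, 111.0, 14.0, 61.0, 53.0] t 21.8
-16,-43,0,0.9  -17,-43,0,0.9  -18,-43,0,0.9  -18,-43,0,0.9  -19.1,-41.7,-0.4,0.8
```

View pics/st.png

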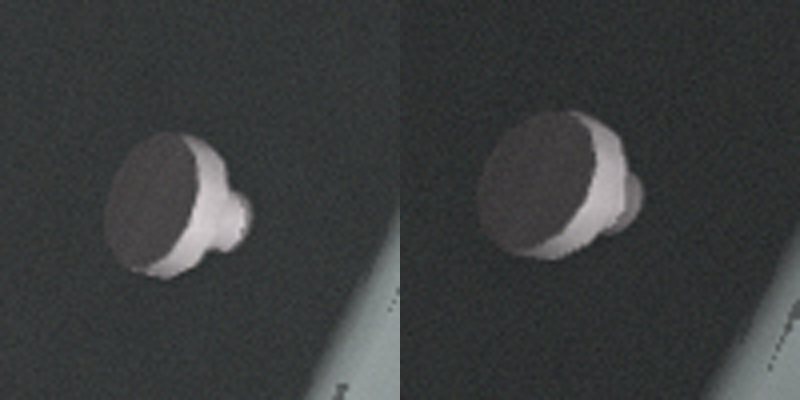

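Run:
```python
from h import *
d=np.load("w2.npz"); W=(d["T"],d["K"])
print(np.round(wplane((507.8,221.5),.105,W)[:2]*1000,1))
# w3 pose
T=np.eye(4); a=np.radians(98.93); T[:3,:3]=np.array([[np.cos(a),np.sin(a),0],[np.sin(a),-np.cos(a),0],[0,0,-1]]); T[:3,3]=[.5850,-.0128,.1295]
W3=(T@np.array(cams.camera_params("wrist")["tool_from_camera"]),W[1])
print(np.round(wplane((564.3,196.3),.105,W3)[:2]*1000,1))
```

```text
[683.2 -66.9]
[693.4  30.9]
```

```bash
python3 - <<'E'
from h import *
d=np.load("w1.npz"); W=(d["T"],d["K"])
for z,p in [(0,[(30,323),(722,383)]),(.13,[(0,494),(757,562)])]:
    a=[wplane((220+q[0]/3.6,190+q[1]/3.6),z,W)[:2]*1000 for q in p]; e=a[1]-a[0]
    print(np.round(a,1).tolist(),np.degrees(np.arctan2(-e[0],e[1])))
E
python3 -m pendant '[-16,-43,0,0.9, -17,-43,0,0.9, -18,-43,0,0.9, -18,-43,0,0.9, -19,-42,0,0.8]';python3 -m pendant '[0,0,0,0, 0,0,0,0, 0,0,0,0, 0,0,0,0, 0,0,0,0]'
python3 - <<'E'
from h import *
im,W=snap("wrist","w6")
np.savez("w6.npz",T=W[0],K=W[1])
print(np.round(status.read_state()["qpos"]))
snap("scene","sc6");
E
```

```text
[[680.6, -198.9], [716.0, 140.6]] -5.952927503001786
[[680.3, -175.7], [713.2, 117.5]] -6.415501191932983
t: 22.42
tool_pos: [0.5599, -0.0902, 0.2495]
orientation: [[-0.995, 0.104, 0.0], [0.104, 0.995, 0.0], [-0.0, 0.0, -1.0]]
ft_force: [-0.1, 0.4, -3.2]
finger_gap: 0.0654
t: 23.05
tool_pos: [0.5597, -0.0884, 0.249]
orientation: [[-0.995, 0.103, 0.0], [0.103, 0.995, -0.0], [-0.0, -0.0, -1.0]]
ft_force: [-0.1, -0.2, -3.3]
finger_gap: 0.0651
[ 42.  20. -48. 104.  17.  64.  72.]
```

View pics/w6.png

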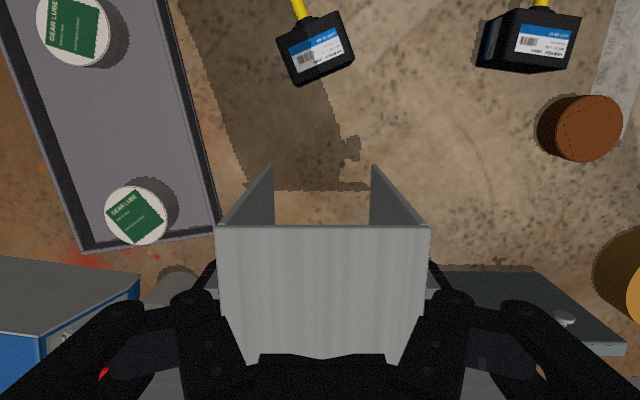

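View pics/sc6.png

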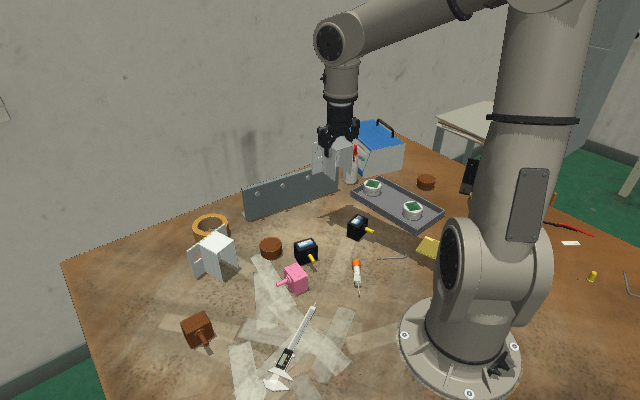

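```bash
python3 plan.py 621 -106 112.5 174 10
```

```text
from [559.8 -88.7 248.9] 174.08 d [  61.2  -17.3 -136.4] -0.08 q [42.0, 20.0, -48.0, 104.0, 17.0, 64.0, 72.0] t 23.15
-6,-1,14,0  -7,-1,13,0  -6,-1,14,0  -6,-1,14,0  -6,-1,13,0
-7,-2,14,0  -6,-1,13,0  -6,-1,14,0  -6,-1,14,0  -6.7,-0.9,13.4,0.1
```

```bash
python3 -m pendant '[-8,-3,30,0, -10,-3,30,0, -12,-2,30,0, -16,-2,27,0, -16.5,-1,19,0]';python3 -m pendant '[0,0,0,0, 0,0,0,0, 0,0,0,0, 0,0,0,0, 0,0,0,0]'; python3 plan.py 621 -106 112.5 174 5;python3 - <<'E'
from h import *
im,W=snap("wrist","w7")
im,W=snap("scene","sc7"); crop(im,"sc7c",290,390,130,230,5)
im,W=snap("side","si7"); crop(im,"si7c",300,400,160,260,5)
a=cv2.imread("pics/sc7c.png");b=cv2.imread("pics/si7c.png")
cv2.imwrite("pics/c7.png",cv2.resize(np.hstack([a,b]),(800,400)))
E
```

```text
t: 23.78
tool_pos: [0.6209, -0.1065, 0.1114]
orientation: [[-0.995, 0.104, -0.001], [0.104, 0.995, 0.0], [0.001, 0.0, -1.0]]
ft_force: [-0.2, -0.5, -2.7]
finger_gap: 0.0654
t: 24.4
tool_pos: [0.6208, -0.1064, 0.1132]
orientation: [[-0.995, 0.104, 0.0], [0.104, 0.995, -0.0], [-0.001, -0.0, -1.0]]
ft_force: [-0.3, 0.3, -3.9]
finger_gap: 0.0653
from [ 620.8 -106.4  113.2] 174.05 d [ 0.2  0.4 -0.7] -0.05 q [35.0, 34.0, -42.0, 102.0, 28.0, 54.0, 65.0] t 24.4
0,0,0,0  0,0,0,0  0,0,0,0  0,0,1,0  -0.2,0.4,-0.3,0
```

View pics/w7.png

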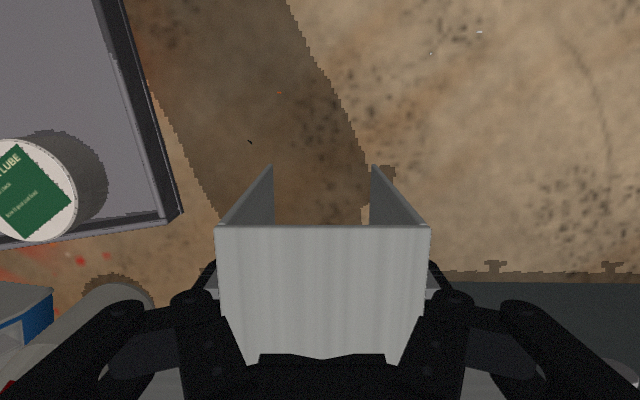

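View pics/c7.png

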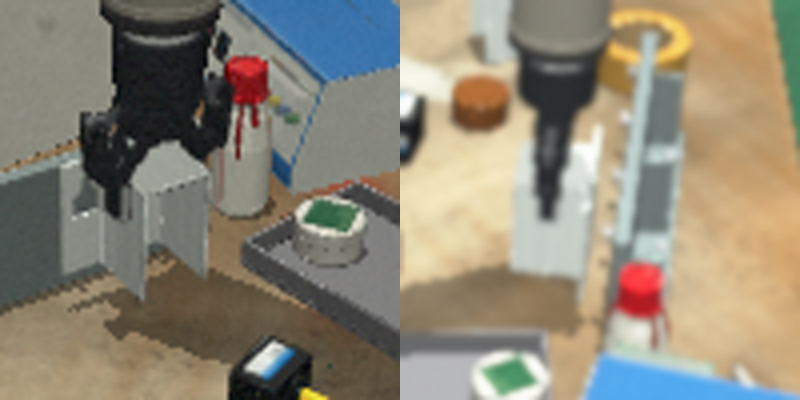

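```bash
python3 -m pendant '[-4,0,0,0, -3,0,0,0, -3,0,0,0, -3,0,0,0, -2,0,0,0]';python3 -m pendant '[-1.5,0,0,0, -1.5,0,0,0, -1,0,0,0, -1,0,0,0, -1,0,0,0]'
```

```text
t: 25.18
tool_pos: [0.6359, -0.1078, 0.1128]
orientation: [[-0.995, 0.104, -0.0], [0.104, 0.995, 0.0], [0.0, 0.0, -1.0]]
ft_force: [-0.4, 0.4, -3.9]
finger_gap: 0.0655
t: 25.8
tool_pos: [0.6418, -0.1085, 0.1128]
orientation: [[-0.995, 0.104, 0.0], [0.104, 0.995, 0.0], [-0.0, 0.0, -1.0]]
ft_force: [0.4, 0.4, -2.9]
finger_gap: 0.0656
```

```bash
python3 -m pendant '[-1,0,0,0, -1,0,0,0, -1,0,0,0, -1,0,0,0, -1,0,0,0]';python3 -m pendant '[-0.5,0,0,0, -0.5,0,0,0, -0.5,0,0,0, -0.5,0,0,0, -0.5,0,0,0]'
```

```text
t: 26.42
tool_pos: [0.6461, -0.1089, 0.1127]
orientation: [[-0.995, 0.104, -0.001], [0.104, 0.995, 0.0], [0.001, -0.0, -1.0]]
ft_force: [-8.9, 1.6, 1.5]
finger_gap: 0.0649
t: 27.05
tool_pos: [0.6462, -0.1088, 0.1123]
orientation: [[-0.995, 0.105, -0.006], [0.105, 0.995, -0.0], [0.006, -0.001, -1.0]]
ft_force: [-24.4, 4.7, 10.1]
finger_gap: 0.0656
```

```bash
python3 -m pendant '[1,0,0,0, 1,0,0,0, 0,0,0,0, 0,0,0,0, 0,0,0,0]';python3 - <<'E'
from h import *
im,W=snap("scene","sc8"); crop(im,"sc8c",290,390,130,230,5)
im,W=snap("side","si8"); crop(im,"si8c",300,400,160,260,5)
a=cv2.imread("pics/sc8c.png");b=cv2.imread("pics/si8c.png")
cv2.imwrite("pics/c8.png",cv2.resize(np.hstack([a,b]),(800,400)))
E
```

```text
t: 27.68
tool_pos: [0.6461, -0.1089, 0.1124]
orientation: [[-0.995, 0.104, -0.002], [0.104, 0.995, 0.0], [0.002, -0.0, -1.0]]
ft_force: [-6.3, 1.7, -2.5]
finger_gap: 0.0654
```

View pics/c8.png

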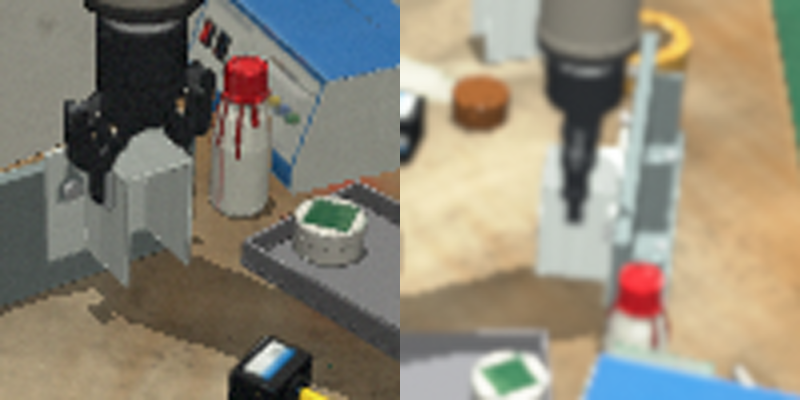

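```bash
python3 -m pendant '[0,0,2.5,0, 0,0,2.5,0, 0,0,2.5,0, 0,0,2.5,0, 0,0,2,0]';python3 -m pendant '[0,0,1,0, 0,0,1,0, 0,0,1,0, 0,0,1,0, 0,0,1,0]'
```

```text
t: 28.4
tool_pos: [0.646, -0.1091, 0.1005]
orientation: [[-0.995, 0.104, -0.002], [0.104, 0.995, -0.0], [0.002, -0.001, -1.0]]
ft_force: [-8.5, 0.1, 1.9]
finger_gap: 0.0656
t: 29.02
tool_pos: [0.6461, -0.1088, 0.0957]
orientation: [[-0.995, 0.104, -0.002], [0.104, 0.995, -0.0], [0.002, -0.0, -1.0]]
ft_force: [-9.5, 2.4, 3.5]
finger_gap: 0.0653
```

```bash
python3 -m pendant '[0,0,1,0, 0,0,1,0, 0,0,1,0, 0,0,0.5,0, 0,0,0.5,0]';python3 -m pendant '[0,0,0.5,0, 0,0,0.5,0, 0,0,0.5,0, 0,0,0.5,0, 0,0,0.5,0]'
```

```text
t: 29.65
tool_pos: [0.6461, -0.1089, 0.0917]
orientation: [[-0.995, 0.104, -0.002], [0.104, 0.995, -0.0], [0.002, -0.0, -1.0]]
ft_force: [-10.0, 0.7, 3.8]
finger_gap: 0.0653
t: 30.28
tool_pos: [0.6461, -0.1088, 0.09]
orientation: [[-0.995, 0.104, -0.002], [0.104, 0.995, -0.0], [0.002, -0.001, -1.0]]
ft_force: [-16.4, 1.6, 19.2]
finger_gap: 0.0652
```

```bash
python3 -m pendant '[0,0,0.5,0, 0,0,0.5,0, 0,0,0,0, 0,0,0,0, 0,0,0,0]'; python3 -m pendant '[1,0,0,0, 1,0,0,0, 1,0,0,0, 1,0,0,0, 1,0,0,0]'
```

```text
t: 30.9
tool_pos: [0.6462, -0.1088, 0.0898]
orientation: [[-0.995, 0.105, -0.002], [0.105, 0.995, -0.001], [0.002, -0.001, -1.0]]
ft_force: [-19.9, 2.6, 27.0]
finger_gap: 0.0654
t: 31.52
tool_pos: [0.6446, -0.1086, 0.0899]
orientation: [[-0.995, 0.104, 0.005], [0.104, 0.995, -0.0], [-0.005, 0.0, -1.0]]
ft_force: [11.5, -1.9, 1.2]
finger_gap: 0.0654
```

```bash
python3 -m pendant '[-1,0,0,0, -1,0,0,0, -1,0,0,0, 0,0,0,0, 0,0,0,0]'; python3 -m pendant '[0,0,0,0, 0,0,0,0, 0,0,0,0, 0,0,0,0, 0,0,-5,0]' 1;  python3 -m pendant '[0,0,-25,0, 0,0,-35,0, 0,0,-40,0, 0,0,-40,0, 0,0,-40,0]'; python3 plan.py 574 334 280 197 15
```

```text
t: 32.15
tool_pos: [0.6454, -0.1086, 0.0896]
orientation: [[-0.995, 0.103, 0.001], [0.103, 0.995, -0.0], [-0.001, -0.0, -1.0]]
ft_force: [-9.2, 0.4, 15.9]
finger_gap: 0.0655
t: 32.78
tool_pos: [0.6449, -0.1088, 0.0931]
orientation: [[-0.995, 0.103, -0.001], [0.103, 0.995, 0.0], [0.001, 0.0, -1.0]]
ft_force: [0.9, -0.3, 0.5]
finger_gap: 0.0851
t: 33.4
tool_pos: [0.645, -0.1087, 0.2751]
orientation: [[-0.995, 0.103, 0.0], [0.103, 0.995, 0.0], [-0.0, 0.0, -1.0]]
ft_force: [-0.1, 0.0, 0.1]
finger_gap: 0.0857
from [ 645.  -108.7  275.1] 174.07 d [-71.  442.7   4.9] 22.93 q [37.0, 27.0, -46.0, 91.0, 20.0, 71.0, 72.0] t 33.4
8,29,0,-1.5  7,29,-1,-1.5  6,29,0,-1.5  5,30,0,-1.5  5,29,-1,-1.5
4,30,0,-1.5  3,29,0,-1.5  3,30,-1,-1.5  1,30,0,-1.5  1,30,0,-1.5
0,30,-1,-1.5  -1,30,0,-1.5  -1,30,0,-1.5  -3,29,-1,-1.5  -2.7,30.1,0.1,-1.9
```

```bash
python3 -m pendant '[18,0,0,0, 18,0,0,0, 18,0,0,0, 18,0,0,0, 18,0,0,0]'; python3 -m pendant '[0,0,0,0, 0,0,0,0, 0,0,0,0, 0,0,0,0, 0,0,0,0]'
python3 - <<'E'
from h import *
im,W=snap("wrist","w8")
np.savez("w8.npz",T=W[0],K=W[1])
im,W=snap("side","si9"); crop(im,"si9c",300,400,160,260,5)
E
```

```text
t: 34.02
tool_pos: [0.555, -0.0993, 0.2736]
orientation: [[-0.995, 0.103, 0.0], [0.103, 0.995, -0.0], [-0.0, -0.0, -1.0]]
ft_force: [-0.5, -0.0, 0.6]
finger_gap: 0.0854
t: 34.65
tool_pos: [0.5558, -0.0994, 0.2732]
orientation: [[-0.995, 0.103, -0.0], [0.103, 0.995, 0.0], [0.0, 0.0, -1.0]]
ft_force: [-0.4, -0.0, -0.4]
finger_gap: 0.0854
```

View pics/w8.png

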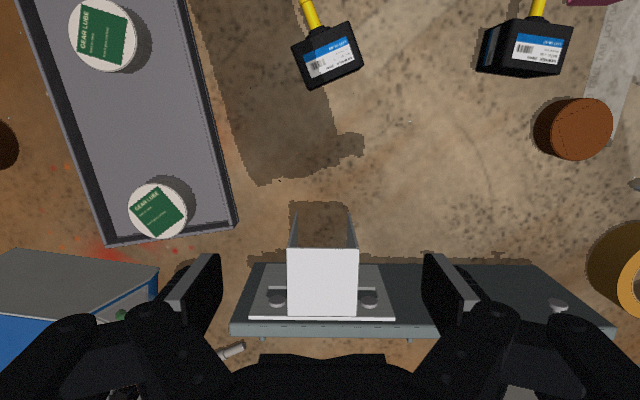

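View pics/si9c.png

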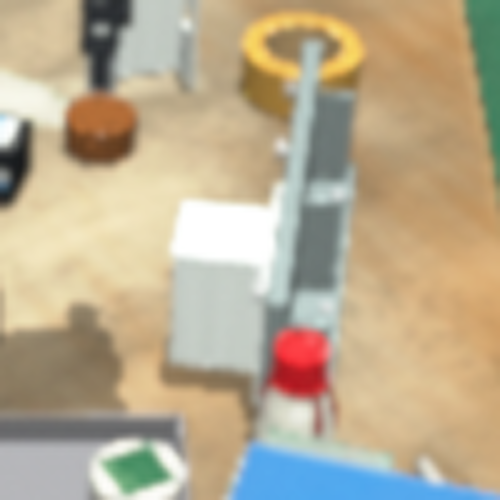

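```bash
python3 plan.py 572 333 220 197.3 10
```

```text
from [555.7 -99.4 273.2] 174.07 d [ 16.3 432.4 -53.2] 23.23 q [43.0, 19.0, -49.0, 102.0, 15.0, 66.0, 74.0] t 34.75
3,43,5,-2.3  1,43,6,-2.3  -1,44,5,-2.3  -2,43,5,-2.3  -4,43,6,-2.3
-6,43,5,-2.3  -7,42,5,-2.3  -10,43,6,-2.3  -11,42,5,-2.3  -12.2,41.1,5.2,-2.5
```

```bash
python3 -m pendant '[3,43,5,-2.3, 1,43,6,-2.3, -1,44,5,-2.3, -2,43,5,-2.3, -4,43,6,-2.3]'; python3 -m pendant '[-6,43,5,-2.3, -7,42,5,-2.3, -10,43,6,-2.3, -11,42,5,-2.3, -12,41,5,-2.5]'; python3 -m pendant '[0,0,0,0, 0,0,0,0, 0,0,0,0, 0,0,0,0, 0,0,0,0]'
python3 - <<'E'
from h import *
im,W=snap("wrist","w9")
np.savez("w9.npz",T=W[0],K=W[1])
E
```

```text
t: 35.38
tool_pos: [0.5638, 0.118, 0.2463]
orientation: [[-0.995, -0.098, 0.0], [-0.098, 0.995, -0.0], [-0.0, -0.0, -1.0]]
ft_force: [0.2, 0.8, -0.0]
finger_gap: 0.0855
t: 36.0
tool_pos: [0.5719, 0.3342, 0.22]
orientation: [[-0.955, -0.298, -0.0], [-0.298, 0.955, -0.0], [0.0, -0.0, -1.0]]
ft_force: [0.2, -0.3, 0.3]
finger_gap: 0.0858
t: 36.62
tool_pos: [0.5721, 0.3323, 0.2205]
orientation: [[-0.955, -0.296, 0.0], [-0.296, 0.955, -0.0], [-0.0, -0.0, -1.0]]
ft_force: [0.0, 0.4, -0.6]
finger_gap: 0.0853
```

View pics/w9.png

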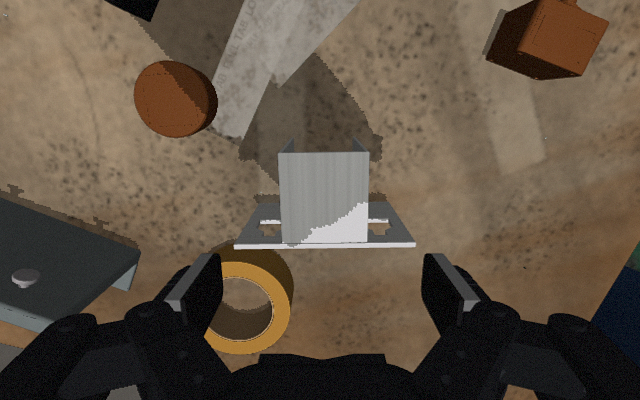

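```bash
python3 - <<'E'
from h import *
d=np.load("w9.npz"); W=(d["T"],d["K"])
a=[wplane(p,.11,W)[:2]*1000 for p in [(234,247.5),(415,246),(278,153),(368.5,152)]]
for i,j in((0,1),(2,3)):
    e=a[j]-a[i]; print((a[i]+a[j])/2,np.linalg.norm(e),np.degrees(np.arctan2(-e[0],e[1])))
r=(a[0]+a[1])/2; f=(a[2]+a[3])/2; print("c39",r+(f-r)*39/74)
E
python3 plan.py 572 333 75 197.3 5
```

```text
[608.09257704 344.42192419] 139.67214403184408 17.745892310136245
[538.82221125 321.90250822] 64.42395735443435 17.852534881782407
c39 [571.5852221  332.55358334]
from [572.  332.4 220.5] -162.78 d [   0.     0.6 -145.5] 0.08 q [1.0, 34.0, -53.0, 93.0, 29.0, 68.0, 49.0] t 36.67
0,0,29,-0  0,0,29,-0  0,0,29,-0  0,0,29,-0  -0.2,0.6,29.5,-0.1
```

```bash
python3 -m pendant '[0,0,35,-0.5, 0,0,35,0, 0,0,35,0, 0,0,30,0, 0,0,10,0]'; python3 -m pendant '[0,0,0,0, 0,0,0,0, 0,0,0,0, 0,0,0,0, 0,0,0,0]' -1;python3 -m pendant '[0,0,-2,0, 0,0,-10,0, 0,0,-24,0, 0,0,-36,0, 0,0,-48,0]'; python3 plan.py 570 100 200 174 10
```

```text
t: 37.3
tool_pos: [0.5713, 0.3322, 0.0738]
orientation: [[-0.952, -0.305, -0.002], [-0.305, 0.952, -0.001], [0.002, -0.0, -1.0]]
ft_force: [0.4, -0.6, -0.4]
finger_gap: 0.0854
t: 37.92
tool_pos: [0.5722, 0.333, 0.0762]
orientation: [[-0.952, -0.305, 0.001], [-0.305, 0.952, 0.0], [-0.001, -0.0, -1.0]]
ft_force: [-1.9, -0.8, 6.2]
finger_gap: 0.0653
t: 38.55
tool_pos: [0.5714, 0.3328, 0.1975]
orientation: [[-0.952, -0.305, -0.001], [-0.305, 0.952, 0.0], [0.001, 0.0, -1.0]]
ft_force: [1.2, 0.5, -3.5]
finger_gap: 0.0653
from [571.4 332.8 197.5] -162.22 d [  -1.4 -232.8    2.5] -23.78 q [1.0, 35.0, -52.0, 94.0, 30.0, 66.0, 49.0] t 38.55
7,-22,0,2.4  7,-23,-1,2.4  5,-22,0,2.4  4,-23,0,2.4  4,-23,0,2.4
2,-23,-1,2.4  2,-23,0,2.4  0,-24,0,2.4  0,-23,0,2.4  -1.5,-23.2,-0.5,2.2
```

```bash
python3 -m pendant '[14,-45,0,4.8, 9,-45,0,4.8, 6,-46,0,4.8, 2,-46,0,4.8, 0,-46,0,4.6]'; python3 plan.py 637 83.5 113 174 10
```

```text
t: 39.17
tool_pos: [0.5737, 0.1002, 0.1971]
orientation: [[-0.994, 0.108, 0.002], [0.108, 0.994, 0.0], [-0.002, 0.0, -1.0]]
ft_force: [-0.4, -0.3, -4.0]
finger_gap: 0.0654
from [573.7 100.2 197.1] 173.82 d [ 63.3 -16.7 -84.1] 0.18 q [22.0, 26.0, -49.0, 105.0, 22.0, 60.0, 48.0] t 39.17
-6,-1,8,-0  -7,-1,9,-0  -6,-1,8,-0  -7,-1,9,-0  -6,-1,8,-0
-7,-1,8,-0  -6,-1,9,-0  -7,-1,8,-0  -6,-1,9,-0  -6.7,-0.8,8.1,-0.2
```

```bash
python3 -m pendant '[-10,-1,20,0, -13,-2,20,0, -13,-2,20,0, -14,-2,16,0, -14,-2,8,0]';python3 -m pendant '[0,0,0,0, 0,0,0,0, 0,0,0,0, 0,0,0,0, 0,0,0,0]';  python3 plan.py 637 83.5 113 174 5;python3 - <<'E'
from h import *
im,W=snap("scene","sc10"); crop(im,"sc10c",240,340,130,230,5)
im,W=snap("side","si10"); crop(im,"si10c",300,400,130,230,5)
a=cv2.imread("pics/sc10c.png");b=cv2.imread("pics/si10c.png")
cv2.imwrite("pics/c10.png",cv2.resize(np.hstack([a,b]),(800,400)))
E
```

```text
t: 39.8
tool_pos: [0.637, 0.086, 0.1109]
orientation: [[-0.995, 0.105, -0.0], [0.105, 0.995, 0.0], [0.0, 0.0, -1.0]]
ft_force: [0.6, -0.2, -3.2]
finger_gap: 0.0651
t: 40.42
tool_pos: [0.6363, 0.0857, 0.1116]
orientation: [[-0.994, 0.105, 0.0], [0.105, 0.994, -0.0], [-0.0, -0.0, -1.0]]
ft_force: [0.1, 0.2, -3.2]
finger_gap: 0.0656
from [636.3  85.7 111.6] 173.96 d [ 0.7 -2.2  1.4] 0.04 q [18.0, 36.0, -44.0, 101.0, 30.0, 55.0, 47.0] t 40.42
0,0,0,-0  0,-1,-1,-0  -1,0,0,-0  0,-1,0,-0  0.1,-0.2,-0.4,-0
```

View pics/c10.png

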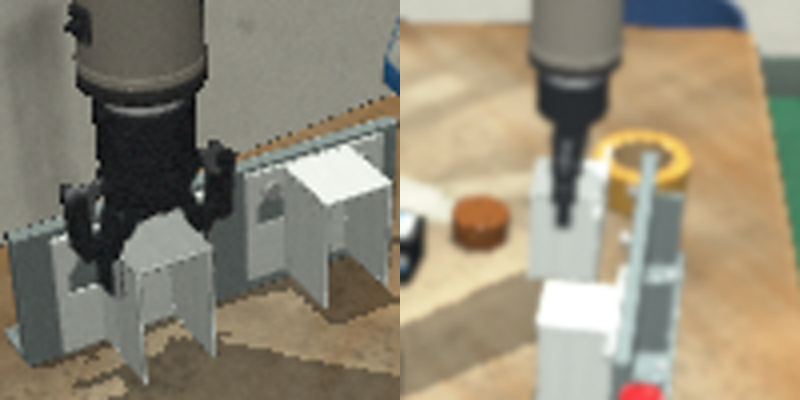

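```bash
python3 -m pendant '[-3,-1,-1,0, -3,-1.3,-0.3,0, -3,0,0,0, -3,0,0,0, -3,0,0,0]';python3 -m pendant '[-1.5,0,0,0, -1.5,0,0,0, -1,0,0,0, -1,0,0,0, -1,0,0,0]'
```

```text
t: 41.15
tool_pos: [0.6512, 0.0819, 0.1126]
orientation: [[-0.994, 0.105, -0.0], [0.105, 0.994, 0.0], [0.0, 0.0, -1.0]]
ft_force: [1.3, -0.3, -3.3]
finger_gap: 0.0652
t: 41.78
tool_pos: [0.657, 0.0812, 0.1126]
orientation: [[-0.994, 0.105, -0.0], [0.105, 0.994, 0.0], [0.0, 0.0, -1.0]]
ft_force: [-0.4, 0.1, -3.1]
finger_gap: 0.0651
```

```bash
python3 -m pendant '[-1,0,0,0, -1,0,0,0, -1,0,0,0, -1,0,0,0, -0.5,0,0,0]'
```

```text
t: 42.4
tool_pos: [0.6615, 0.0808, 0.1126]
orientation: [[-0.994, 0.105, 0.0], [0.105, 0.994, 0.0], [0.0, 0.0, -1.0]]
ft_force: [0.8, -0.6, -2.0]
finger_gap: 0.0652
```

```bash
python3 -m pendant '[-1,0,0,0, -1,0,0,0, -1,0,0,0, -1,0,0,0, -0.5,0,0,0]'
```

```text
t: 43.02
tool_pos: [0.666, 0.0803, 0.1126]
orientation: [[-0.994, 0.105, 0.0], [0.105, 0.994, 0.0], [-0.0, 0.0, -1.0]]
ft_force: [0.3, 0.3, -3.3]
finger_gap: 0.0655
```

```bash
python3 -m pendant '[-0.5,0,0,0, -0.5,0,0,0, -0.5,0,0,0, -0.5,0,0,0, -0.5,0,0,0]'
```

```text
t: 43.65
tool_pos: [0.6685, 0.0801, 0.1126]
orientation: [[-0.994, 0.105, -0.0], [0.105, 0.994, 0.0], [0.0, 0.0, -1.0]]
ft_force: [0.2, 0.4, -3.5]
finger_gap: 0.0652
```

```bash
python3 -m pendant '[-0.5,0,0,0, -0.5,0,0,0, -0.5,0,0,0, -0.5,0,0,0, -0.5,0,0,0]'
```

```text
t: 44.28
tool_pos: [0.6697, 0.08, 0.1125]
orientation: [[-0.994, 0.105, -0.002], [0.105, 0.994, -0.0], [0.002, -0.001, -1.0]]
ft_force: [-12.8, 0.6, 4.2]
finger_gap: 0.0656
```

```bash
python3 -m pendant '[0.5,0,2.5,0, 0,0,2.5,0, 0,0,2.5,0, 0,0,2.5,0, 0,0,2,0]';python3 -m pendant '[0,0,1,0, 0,0,1,0, 0,0,1,0, 0,0,1,0, 0,0,1,0]'
```

```text
t: 44.9
tool_pos: [0.6696, 0.08, 0.1005]
orientation: [[-0.994, 0.105, -0.002], [0.105, 0.994, -0.0], [0.002, -0.0, -1.0]]
ft_force: [-8.4, -0.4, 1.6]
finger_gap: 0.0655
t: 45.52
tool_pos: [0.6696, 0.08, 0.0956]
orientation: [[-0.994, 0.105, -0.002], [0.105, 0.994, -0.0], [0.002, -0.0, -1.0]]
ft_force: [-7.7, 1.0, 1.5]
finger_gap: 0.0652
```

```bash
python3 -m pendant '[0,0,1,0, 0,0,1,0, 0,0,1,0, 0,0,0.5,0, 0,0,0.5,0]';python3 -m pendant '[0,0,0.5,0, 0,0,0.5,0, 0,0,0.5,0, 0,0,0.5,0, 0,0,0.5,0]'
```

```text
t: 46.15
tool_pos: [0.6696, 0.08, 0.0916]
orientation: [[-0.994, 0.105, -0.002], [0.105, 0.994, -0.0], [0.002, -0.0, -1.0]]
ft_force: [-7.3, 0.8, 1.5]
finger_gap: 0.0654
t: 46.78
tool_pos: [0.6697, 0.0801, 0.0906]
orientation: [[-0.994, 0.106, -0.001], [0.106, 0.994, -0.001], [0.001, -0.001, -1.0]]
ft_force: [-18.1, -2.3, 26.6]
finger_gap: 0.0655
```

```bash
python3 -m pendant '[1,0,0,0, 1,0,0,0, 1,0,0,0, 1,0,0,0, 1,0,0,0]';python3 -m pendant '[-1,0,0,0, -1,0,0,0, -1,0,0,0, 0,0,0,0, 0,0,0,0]'; python3 -m pendant '[0,0,0,0, 0,0,0,0, 0,0,0,0, 0,0,0,0, 0,0,-5,0]' 1;  python3 -m pendant '[0,0,-25,0, 0,0,-35,0, 0,0,-40,0, 0,0,-40,0, 0,0,-40,0]'; python3 plan.py 450 50 280 175 10
```

```text
t: 47.4
tool_pos: [0.6685, 0.0802, 0.0907]
orientation: [[-0.994, 0.106, 0.006], [0.106, 0.994, 0.001], [-0.006, 0.002, -1.0]]
ft_force: [18.7, 1.2, -3.3]
finger_gap: 0.0651
t: 48.02
tool_pos: [0.6689, 0.0802, 0.0904]
orientation: [[-0.994, 0.105, 0.001], [0.105, 0.994, -0.0], [-0.001, -0.0, -1.0]]
ft_force: [-6.8, -2.2, 13.4]
finger_gap: 0.0655
t: 48.65
tool_pos: [0.6682, 0.08, 0.0939]
orientation: [[-0.994, 0.105, -0.001], [0.105, 0.994, 0.0], [0.001, -0.0, -1.0]]
ft_force: [0.2, 0.1, -0.2]
finger_gap: 0.0852
t: 49.28
tool_pos: [0.6683, 0.0803, 0.2776]
orientation: [[-0.994, 0.105, 0.002], [0.105, 0.994, 0.0], [-0.001, 0.0, -1.0]]
ft_force: [0.1, 0.3, 1.0]
finger_gap: 0.0856
from [668.3  80.3 277.6] 173.98 d [-218.3  -30.3    2.4] 1.02 q [21.0, 30.0, -48.0, 88.0, 23.0, 72.0, 54.0] t 49.27
21,-5,0,-0.1  22,-6,0,-0.1  21,-5,-1,-0.1  22,-5,0,-0.1  21,-5,0,-0.1
21,-5,0,-0.1  22,-5,-1,-0.1  21,-5,0,-0.1  22,-5,0,-0.1  21.3,-5.4,-0.4,-0.1
```

```bash
python3 -m pendant '[35,-12,-15,0, 35,-12,-15,0, 35,-12,-15,0, 35,-12,-15,0, 35,-12,-15,-1]'; python3 -m pendant '[0,0,0,0, 0,0,0,0, 0,0,0,0, 0,0,0,0, 0,0,0,0]';python3 - <<'E'
from h import *
im,W=snap("wrist","w11")
np.savez("w11.npz",T=W[0],K=W[1])
for n in ["gearhead_a_base","gearhead_a_shaft","shelf_a_top","shelf_a_mount","stud_pair_left","panel"]:
    r=nets.landmark_of(n,"wrist")
    z={"gearhead_a_shaft":.04,"shelf_a_top":.125,"shelf_a_mount":.105,"stud_pair_left":.105}.get(n,0)
    print(n,[(round(q["score"],2),np.round(q["uv"]).tolist(),np.round(wplane(q["uv"],z,W)[:2],3).tolist()) for q in r])
im,W=snap("side","si11"); crop(im,"si11c",300,400,130,230,5)
E
```

```text
t: 49.9
tool_pos: [0.4868, 0.0393, 0.3509]
orientation: [[-0.996, 0.087, 0.001], [0.087, 0.996, -0.001], [-0.001, -0.0, -1.0]]
ft_force: [-0.1, 0.0, 0.7]
finger_gap: 0.0855
t: 50.52
tool_pos: [0.4882, 0.039, 0.3488]
orientation: [[-0.996, 0.087, -0.001], [0.087, 0.996, 0.001], [0.001, 0.001, -1.0]]
ft_force: [0.6, -0.9, -0.5]
finger_gap: 0.0855
gearhead_a_base [(0.85, [436.0, 67.0], [0.389, 0.2])]
gearhead_a_shaft [(0.81, [388.0, 80.0], [0.401, 0.127]), (0.64, [495.0, 61.0], [0.391, 0.257])]
shelf_a_top [(0.85, [368.0, 316.0], [0.673, 0.078])]
shelf_a_mount [(0.61, [366.0, 328.0], [0.705, 0.077]), (0.6, [217.0, 329.0], [0.69, -0.116])]
stud_pair_left [(0.61, [367.0, 330.0], [0.708, 0.078])]
panel [(0.93, [302.0, 288.0], [0.7, -0.012])]
```

View pics/w11.png

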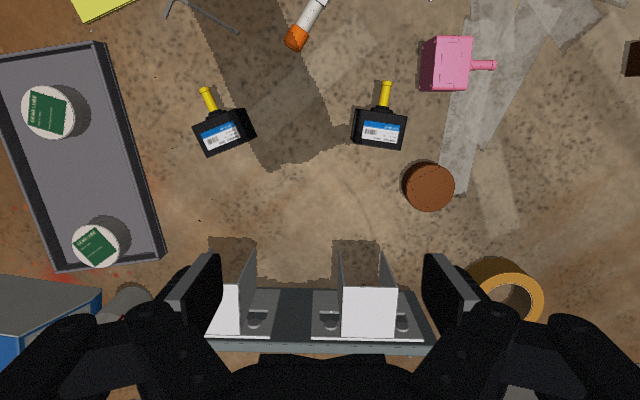

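View pics/si11c.png

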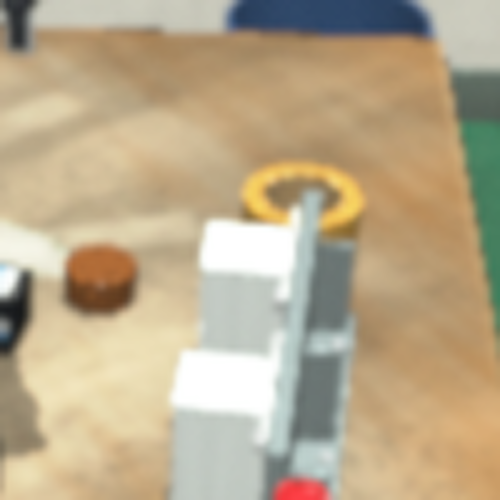

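Run:
```python
from h import *
im=cv2.imread("pics/w11.png"); a=cv2.resize(im[70:170,180:280],None,fx=4,fy=4,interpolation=cv2.INTER_CUBIC);b=cv2.resize(im[70:170,335:435],None,fx=4,fy=4,interpolation=cv2.INTER_CUBIC)
cv2.imwrite("pics/g11.png",np.hstack([a,b]))
im=cv2.imread("pics/w11.png"); crop(im,"s11",190,450,230,360,3)
```

```text
(no output)
```

View pics/g11.png

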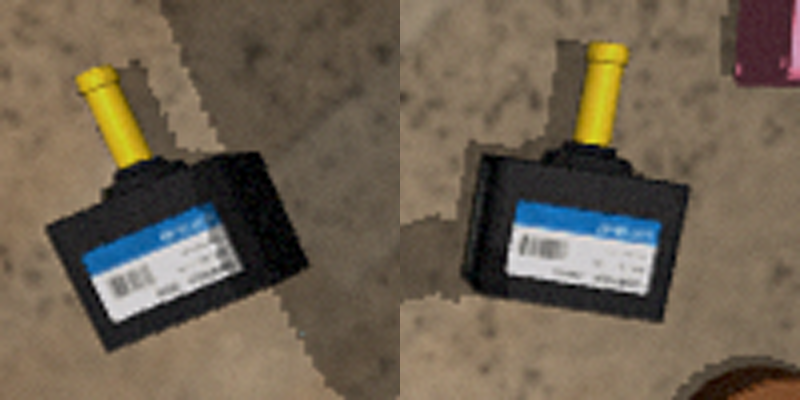

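View pics/s11.png

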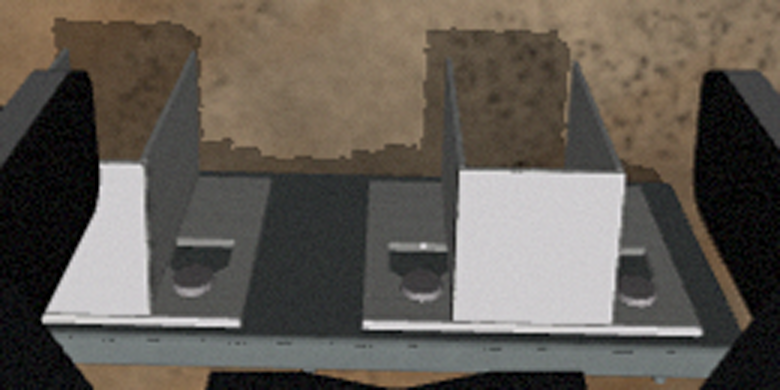

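```bash
python3 - <<'E'
from h import *
d=np.load("w11.npz"); W=(d["T"],d["K"])
for nm,o,pts in [("G2",(335,70),[(290,186),(263,322)]),("G1",(180,70),[(47,228),(110,350)])]:
    a=[wplane((o[0]+p[0]/4,o[1]+p[1]/4),.06,W)[:2]*1000 for p in pts]; e=a[1]-a[0]
    L=np.linalg.norm(e); yaw=np.degrees(np.arctan2(e[1],e[0])); u=e/L; v=np.array([-u[1],u[0]])
    m=(a[0]+a[1])/2; print(nm,L,yaw,m+v*30*(-1 if nm=="G2" else 1))
E
python3 plan.py 458 113 200 166 5
```

```text
G2 41.35860245552245 -12.63470377189653 [458.83146101 112.03773883]
G1 40.4543722162039 17.780020316519725 [444.85586125 -81.04649246]
from [488.1  38.7 349.1] 174.95 d [ -30.1   74.3 -149.1] -8.95 q [39.0, 6.0, -54.0, 105.0, 6.0, 71.0, 68.0] t 50.92
7,14,30,1.8  8,14,30,1.8  8,14,29,1.8  9,14,30,1.8  8.8,12.8,30.1,1.8
```

```bash
python3 -m pendant '[7,14,35,1.6, 8,14,35,1.6, 8,14,35,1.6, 9,14,35,1.6, 9,13,30,1.6]'; python3 -m pendant '[0,0,0,0, 0,0,0,0, 0,0,0,0, 0,0,0,0, 0,0,0,0]';python3 - <<'E'
from h import *
im,W=snap("wrist","w12")
np.savez("w12.npz",T=W[0],K=W[1])
E
```

```text
t: 51.55
tool_pos: [0.457, 0.1134, 0.178]
orientation: [[-0.974, 0.227, -0.0], [0.227, 0.974, 0.0], [0.0, 0.0, -1.0]]
ft_force: [-0.9, -0.6, 0.1]
finger_gap: 0.0853
t: 52.18
tool_pos: [0.4577, 0.1128, 0.1795]
orientation: [[-0.974, 0.226, 0.001], [0.226, 0.974, -0.0], [-0.001, 0.0, -1.0]]
ft_force: [-0.1, 0.2, -1.1]
finger_gap: 0.0854
```

View pics/w12.png

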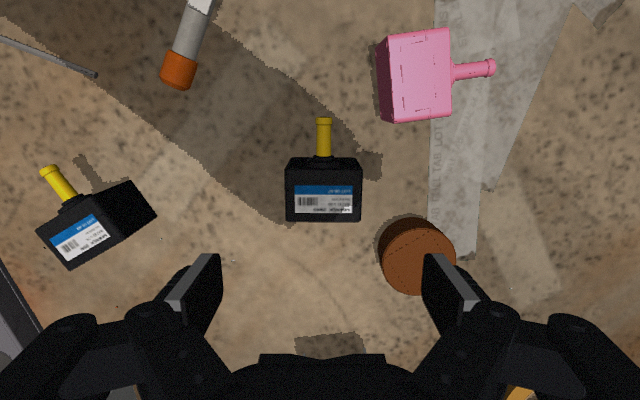

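Run:
```python
from h import *
im=cv2.imread("pics/w12.png"); crop(im,"g12",270,380,110,235,5)
```

```text
(no output)
```

View pics/g12.png

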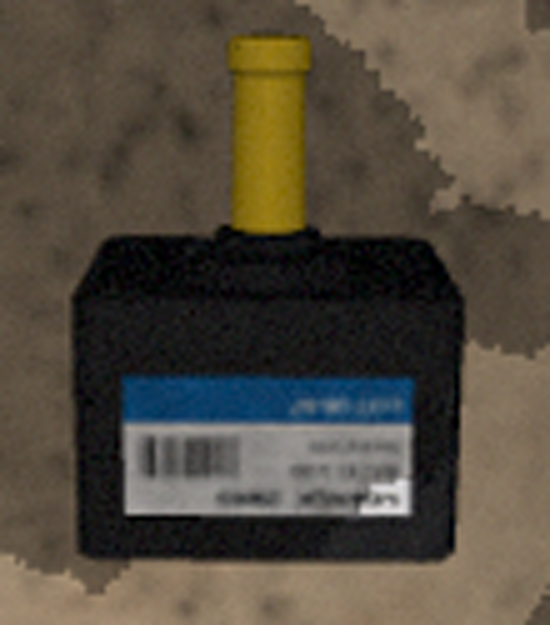

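```bash
python3 - <<'E'
from h import *
d=np.load("w12.npz"); W=(d["T"],d["K"])
a=[wplane(p,.06,W)[:2]*1000 for p in [(285.6,169.6),(362,169.6),(286,221),(361,221.6)]]
print(np.round(a,1).tolist(),np.mean(a,0))
for i,j in((0,1),(2,3)):
    e=a[j]-a[i]; print((a[i]+a[j])/2,np.linalg.norm(e),np.degrees(np.arctan2(-e[0],e[1])))
E
python3 plan.py 458 113 33 166.6 5
```

```text
[[431.8, 90.2], [444.7, 146.0], [471.4, 80.1], [485.1, 137.2]] [458.23330805 113.35546941]
[438.22578564 118.08010488] 57.22401915224127 -13.060566134112378
[478.24083045 108.63083393] 58.717190304469526 -13.540715050495072
from [457.6 112.9 179.4] 166.94 d [ 4.000e-01  1.000e-01 -1.464e+02] -0.34 q [25.0, 17.0, -53.0, 119.0, 17.0, 52.0, 39.0] t 52.23
0,0,29,0.1  0,0,30,0.1  0,0,29,0.1  0,0,29,0.1  -0.4,0.2,29.4,-0.1
```

```bash
python3 -m pendant '[-0.5,0.5,35,0.2, 0,0,35,0, 0,0,35,0, 0,0,31,0, 0,0,10,0]'; python3 -m pendant '[0,0,0,0, 0,0,0,0, 0,0,0,0, 0,0,0,0, 0,0,0,0]' -1;python3 -m pendant '[0,0,-2,0, 0,0,-20,0, 0,0,-44,0, 0,0,-60,0, 0,0,-60,0]'; python3 plan.py 640 80 240 174 10
```

```text
t: 52.85
tool_pos: [0.4572, 0.1134, 0.0319]
orientation: [[-0.974, 0.229, -0.002], [0.229, 0.974, -0.0], [0.002, -0.001, -1.0]]
ft_force: [-0.5, 0.6, -0.2]
finger_gap: 0.0853
t: 53.48
tool_pos: [0.4586, 0.1135, 0.0342]
orientation: [[-0.973, 0.229, 0.002], [0.229, 0.973, -0.0], [-0.002, 0.0, -1.0]]
ft_force: [-2.6, -0.4, 9.0]
finger_gap: 0.0594
t: 54.1
tool_pos: [0.4574, 0.1134, 0.221]
orientation: [[-0.973, 0.229, -0.001], [0.229, 0.973, 0.0], [0.001, -0.0, -1.0]]
ft_force: [2.3, -1.5, -4.4]
finger_gap: 0.059
from [457.4 113.4 221. ] 166.78 d [182.6 -33.4  19. ] 7.22 q [29.0, 13.0, -56.0, 116.0, 13.0, 57.0, 43.0] t 54.1
-19,1,-2,-0.7  -18,1,-2,-0.7  -19,0,-2,-0.7  -18,0,-2,-0.7  -19,0,-2,-0.7
-18,0,-1,-0.7  -19,0,-2,-0.7  -18,-1,-2,-0.7  -19,-1,-2,-0.7  -18.5,-0.9,-2,-0.9
```

```bash
python3 -m pendant '[-30,1,-6,-1, -33,1,-4,-1.2, -33,0,-4,-1.5, -33,-1,-4,-1.5, -33,-1,-3,-1.5]'
python3 - <<'E'
from h import *
d=np.load("w11.npz"); W=(d["T"],d["K"])
f=lambda p,z=.125:wplane((190+p[0]/3,230+p[1]/3),z,W)[:2]*1000
L=[f(p) for p in [(460,170),(624,175),(363,328),(703,333)]]
print(np.round(L,1).tolist())
for i,j in((0,1),(2,3)):
    e=L[j]-L[i]; print((L[i]+L[j])/2,np.linalg.norm(e),np.degrees(np.arctan2(-e[0],e[1])))
R=[f(p) for p in [(45,321),(240,326)]]; e=R[1]-R[0]
print(np.round(R,1).tolist(),np.linalg.norm(e),np.degrees(np.arctan2(-e[0],e[1])))
E
python3 plan.py 640 80 240 174 5
```

```text
t: 54.72
tool_pos: [0.618, 0.0825, 0.2404]
orientation: [[-0.994, 0.113, -0.0], [0.113, 0.994, -0.0], [0.0, -0.0, -1.0]]
ft_force: [0.5, 0.1, -4.1]
finger_gap: 0.0594
[[630.0, 51.3], [637.8, 115.4], [699.7, 6.4], [714.4, 146.1]]
[633.88750911  83.39839131] 64.57929394895723 -6.9715510016489945
[707.01920729  76.24580031] 140.55188524544582 -6.004624502292654
[[684.8, -123.8], [694.3, -44.1]] 80.23321823118725 -6.745934855597554
from [618.   82.5 240.4] 173.49 d [22.  -2.5 -0.4] 0.51 q [24.0, 28.0, -51.0, 97.0, 23.0, 67.0, 51.0] t 54.73
-4,0,0,-0.1  -5,0,0,-0.1  -4,0,0,-0.1  -5,0,0,-0.1  -4.2,-0.1,0.4,-0.1
```

```bash
python3 -m pendant '[-10,0,0,-0.1, -11,0,5,-0.1, -11,0,10,-0.1, -11,0,10,-0.1, -9.5,0,10,0]'; python3 -m pendant '[0,0,0,0, 0,0,0,0, 0,0,0,0, 0,0,0,0, 0,0,0,0]';python3 - <<'E'
from h import *
im,W=snap("wrist","w13")
np.savez("w13.npz",T=W[0],K=W[1])
im,W=snap("scene","sc13"); crop(im,"sc13c",240,360,100,220,4)
E
python3 plan.py 670.4 80 163 173.9 5
```

```text
t: 55.35
tool_pos: [0.6697, 0.0772, 0.2041]
orientation: [[-0.994, 0.107, -0.001], [0.107, 0.994, -0.0], [0.0, -0.0, -1.0]]
ft_force: [-0.2, -0.0, -4.6]
finger_gap: 0.0596
t: 55.98
tool_pos: [0.6693, 0.0773, 0.2054]
orientation: [[-0.994, 0.107, 0.0], [0.107, 0.994, -0.0], [-0.0, -0.0, -1.0]]
ft_force: [-0.2, 0.1, -3.9]
finger_gap: 0.0591
from [669.3  77.3 205.3] 173.86 d [  1.1   2.7 -42.3] 0.04 q [21.0, 34.0, -48.0, 92.0, 27.0, 66.0, 51.0] t 56.08
0,1,8,-0  0,0,9,-0  0,1,8,-0  -1,0,9,-0  0.2,0.8,8.3,-0
```

View pics/w13.png

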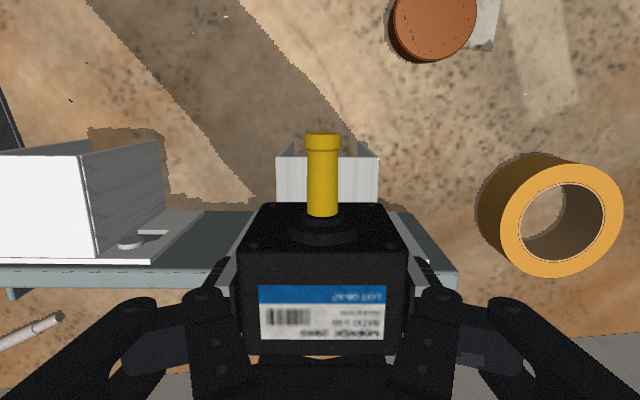

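View pics/sc13c.png

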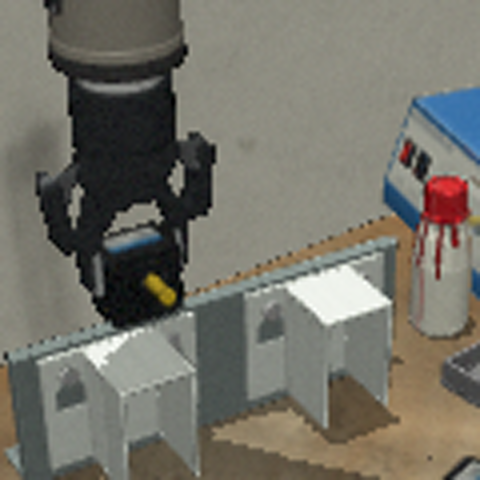

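```bash
python3 -m pendant '[-0.5,1.5,10,0, -0.3,1.2,12,0, 0,0,9,0, 0,0,6,0, 0,0,3,0]'; python3 -m pendant '[0,0,1,0, 0,0,0.5,0, 0,0,0.5,0, 0,0,0.5,0, 0,0,0.5,0]'; python3 plan.py 670.4 80 163 173.9 5
```

```text
t: 56.7
tool_pos: [0.6703, 0.0799, 0.1646]
orientation: [[-0.994, 0.107, -0.0], [0.107, 0.994, 0.0], [0.0, 0.0, -1.0]]
ft_force: [-0.6, 0.2, -4.1]
finger_gap: 0.0593
t: 57.32
tool_pos: [0.6705, 0.0799, 0.1622]
orientation: [[-0.994, 0.107, 0.0], [0.107, 0.994, 0.0], [-0.0, 0.0, -1.0]]
ft_force: [0.7, 0.3, -4.6]
finger_gap: 0.059
from [670.5  79.9 162.2] 173.86 d [-0.1  0.1  0.8] 0.04 q [20.0, 36.0, -47.0, 94.0, 29.0, 63.0, 49.0] t 57.33
0,0,0,-0  0,0,0,-0  0,0,0,-0  0,0,-1,-0  0.1,0.1,0.2,-0
```

```bash
python3 -m pendant '[0,0,0.5,0, 0,0,0.5,0, 0,0,0.5,0, 0,0,0.5,0, 0,0,0.5,0]'; python3 -m pendant '[0,0,0.3,0, 0,0,0.3,0, 0,0,0.3,0, 0,0,0.3,0, 0,0,0,0]'
```

```text
t: 57.95
tool_pos: [0.6704, 0.0799, 0.1596]
orientation: [[-0.994, 0.107, -0.0], [0.107, 0.994, 0.0], [0.0, 0.0, -1.0]]
ft_force: [-0.2, 0.9, -4.2]
finger_gap: 0.0592
t: 58.58
tool_pos: [0.6705, 0.08, 0.1587]
orientation: [[-0.994, 0.107, 0.0], [0.107, 0.994, 0.0], [-0.0, 0.0, -1.0]]
ft_force: [-1.2, -1.2, 1.8]
finger_gap: 0.0594
```

Contact as expected; release and retreat upward.

```bash
python3 -m pendant '[0,0,0.3,0, 0,0,0.3,0, 0,0,0,0, 0,0,0,0, 0,0,0,0]'; python3 -m pendant '[0,0,0,0, 0,0,0,0, 0,0,0,0, 0,0,-3,0, 0,0,-10,0]' 1;python3 -m pendant '[0,0,-25,0, 0,0,-40,0, 0,0,-40,0, 8,0,-20,0, 20,-5,0,0]';python3 plan.py 445 -81 230 197.7 10
```

```text
t: 59.2
tool_pos: [0.6705, 0.08, 0.1585]
orientation: [[-0.994, 0.107, 0.001], [0.107, 0.994, -0.0], [-0.001, -0.0, -1.0]]
ft_force: [-5.8, -1.2, 8.4]
finger_gap: 0.0591
t: 59.82
tool_pos: [0.6702, 0.0799, 0.1709]
orientation: [[-0.994, 0.107, -0.001], [0.107, 0.994, 0.0], [0.001, 0.0, -1.0]]
ft_force: [0.6, 0.1, -0.0]
finger_gap: 0.0858
t: 60.45
tool_pos: [0.6422, 0.0787, 0.2975]
orientation: [[-0.994, 0.107, 0.002], [0.107, 0.994, 0.001], [-0.002, 0.001, -1.0]]
ft_force: [-0.6, 0.7, -1.0]
finger_gap: 0.0854
from [642.2  78.7 297.5] 173.88 d [-197.2 -159.7  -67.5] 23.82 q [24.0, 27.0, -51.0, 90.0, 22.0, 73.0, 53.0] t 60.45
18,-18,7,-2.4  19,-17,7,-2.4  19,-17,6,-2.4  20,-15,7,-2.4  21,-15,7,-2.4
21,-14,7,-2.4  22,-13,6,-2.4  22,-12,7,-2.4  23,-11,7,-2.4  23,-10.1,6.5,-2.2
```

```bash
python3 -m pendant '[36,-36,0,-4.8, 38,-34,5,-4.8, 40,-32,10,-4.8, 42,-28,15,-4.8, 42,-26,15,-4.6]';python3 - <<'E'
from h import *
E
python3 plan.py 445 -81 190 197.7 5
```

```text
t: 61.08
tool_pos: [0.4512, -0.0909, 0.2502]
orientation: [[-0.952, -0.306, -0.0], [-0.306, 0.952, -0.001], [0.001, -0.001, -1.0]]
ft_force: [1.1, -0.0, 0.0]
finger_gap: 0.0856
from [451.2 -90.9 250.2] -162.2 d [ -6.2   9.9 -60.2] -0.1 q [59.0, 10.0, -61.0, 115.0, 10.0, 60.0, 102.0] t 61.08
1,2,12,0  0,3,12,0  1,2,12,0  0,2,12,0  0.9,2.3,12.2,0.1
```

```bash
python3 -m pendant '[0,2,14,0, 1,3,14,0, 1,2,14,0, 1,2,14,0, 0,1,14,0]';python3 -m pendant '[0,0,0,0, 0,0,0,0, 0,0,0,0, 0,0,0,0, 0,0,0,0]';python3 - <<'E'
from h import *
im,W=snap("wrist","w14")
np.savez("w14.npz",T=W[0],K=W[1])
crop(im,"g14",250,400,120,240,5)
E
```

```text
t: 61.7
tool_pos: [0.4473, -0.0806, 0.1798]
orientation: [[-0.952, -0.305, -0.0], [-0.305, 0.952, 0.001], [0.0, 0.001, -1.0]]
ft_force: [0.3, 0.3, 0.0]
finger_gap: 0.0852
t: 62.32
tool_pos: [0.4472, -0.0816, 0.181]
orientation: [[-0.953, -0.303, 0.0], [-0.303, 0.953, -0.0], [-0.0, -0.0, -1.0]]
ft_force: [0.6, 0.8, 0.7]
finger_gap: 0.085
```

View pics/w14.png

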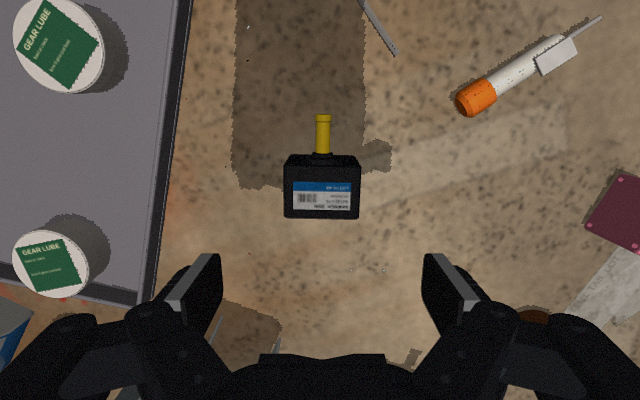

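View pics/g14.png

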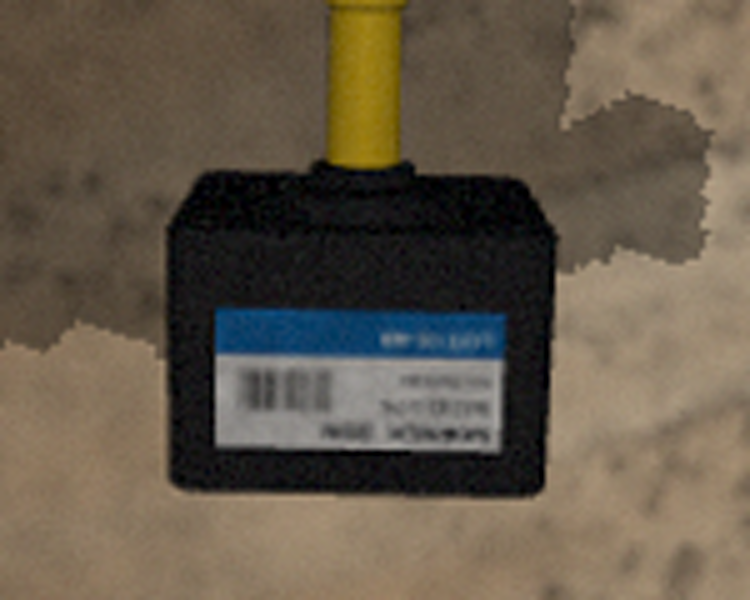

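```bash
python3 - <<'E'
from h import *
d=np.load("w14.npz"); W=(d["T"],d["K"])
a=[wplane((250+p[0]/5,120+p[1]/5),.06,W)[:2]*1000 for p in [(168,231),(554,237),(170,487),(545,495)]]
print(np.round(a,1).tolist(),np.mean(a,0))
for i,j in((0,1),(2,3)):
    e=a[j]-a[i]; print((a[i]+a[j])/2,np.linalg.norm(e),np.degrees(np.arctan2(-e[0],e[1])))
E
python3 plan.py 447 -82 33 197 5
```

```text
[[434.3, -116.9], [417.6, -61.3], [473.4, -105.5], [456.8, -49.0]] [445.54093382 -83.18504064]
[425.97016393 -89.13413821] 58.04634232583647 16.753491558741445
[465.11170371 -77.23594306] 58.918497198279 16.36992130522064
from [447.2 -81.5 180.9] -162.36 d [  -0.2   -0.5 -147.9] -0.64 q [54.0, 16.0, -58.0, 121.0, 17.0, 52.0, 94.0] t 62.38
0,0,30,0.1  0,0,29,0.1  0,0,30,0.1  0,0,29,0.1  0.3,-0.4,29.9,0.2
```

```bash
python3 -m pendant '[1,-0.5,35,0.5, 1,-0.5,35,0.4, 0,0,35,0, 0,0,32,0, 0,0,10,0]'; python3 -m pendant '[0,0,0,0, 0,0,0,0, 0,0,0,0, 0,0,0,0, 0,0,0,0]' -1;python3 -m pendant '[0,0,-2,0, 0,0,-20,0, 0,0,-44,0, 0,0,-60,0, 0,0,-60,0]'; python3 plan.py 648 -109 235 173.9 10
```

```text
t: 63.0
tool_pos: [0.4448, -0.0826, 0.0325]
orientation: [[-0.957, -0.289, -0.002], [-0.289, 0.957, 0.001], [0.002, 0.002, -1.0]]
ft_force: [0.4, 0.2, -0.8]
finger_gap: 0.0848
t: 63.62
tool_pos: [0.4462, -0.0831, 0.0349]
orientation: [[-0.958, -0.288, 0.002], [-0.288, 0.958, -0.001], [-0.001, -0.001, -1.0]]
ft_force: [-2.2, 0.1, 10.4]
finger_gap: 0.0596
t: 64.25
tool_pos: [0.445, -0.0827, 0.2216]
orientation: [[-0.957, -0.289, -0.001], [-0.289, 0.957, 0.0], [0.001, 0.001, -1.0]]
ft_force: [0.6, -1.6, -3.0]
finger_gap: 0.0593
from [445.  -82.7 221.6] -163.21 d [203.  -26.3  13.4] -22.89 q [58.0, 12.0, -61.0, 118.0, 13.0, 57.0, 97.0] t 64.25
-19,-8,-1,2.3  -19,-8,-2,2.3  -19,-7,-1,2.3  -20,-6,-1,2.3  -19,-5,-2,2.3
-20,-5,-1,2.3  -20,-3,-1,2.3  -21,-3,-2,2.3  -20,-2,-1,2.3  -20.5,-1.6,-1.4,2.2
```

```bash
python3 -m pendant '[-36,-15,-2,4.6, -38,-12,-2,4.6, -40,-10,-2,4.6, -40,-6,-4,4.6, -40,-3,-4,4.5]'
python3 - <<'E'
from h import *
im=cv2.imread("pics/w8.png"); crop(im,"s8",230,410,230,345,4.4)
E
```

```text
t: 64.88
tool_pos: [0.6461, -0.1037, 0.234]
orientation: [[-0.994, 0.11, -0.0], [0.11, 0.994, 0.0], [0.0, -0.0, -1.0]]
ft_force: [0.4, -1.5, -2.0]
finger_gap: 0.0593
```

View pics/s8.png

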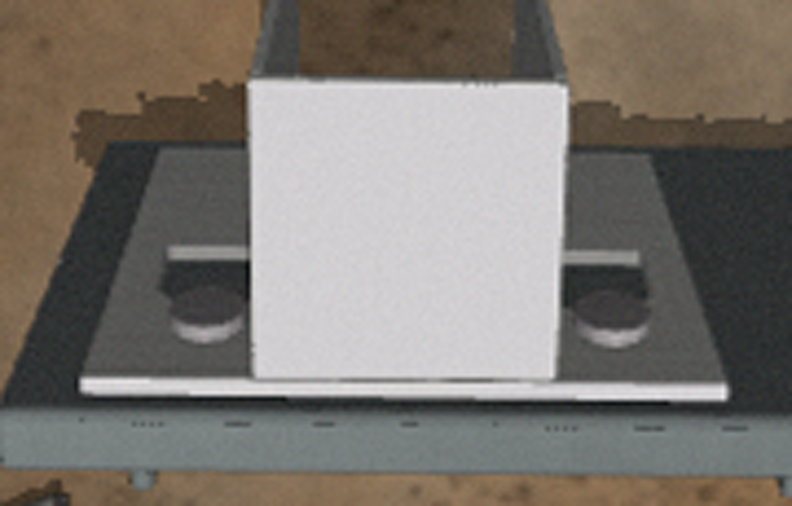

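```bash
python3 - <<'E'
from h import *
d=np.load("w8.npz"); W=(d["T"],d["K"])
f=lambda p,z=.125:wplane((230+p[0]/4.4,230+p[1]/4.4),z,W)[:2]*1000
L=[f(p) for p in [(249,79),(568,82),(80,394),(728,400)]]
for i,j in((0,1),(2,3)):
    e=L[j]-L[i]; print((L[i]+L[j])/2,np.linalg.norm(e),np.degrees(np.arctan2(-e[0],e[1])))
print(np.mean(L,0))
E
python3 plan.py 649 -109.2 205 173.7 5
```

```text
[ 612.28638004 -105.11041379] 64.83178119337438 -6.502322226609598
[ 686.50127597 -113.697343  ] 140.7241527554186 -6.526768098538578
[ 649.39382801 -109.4038784 ]
from [ 646.1 -103.7  234. ] 173.7 d [  2.9  -5.5 -29. ] 0.0 q [38.0, 30.0, -48.0, 93.0, 24.0, 68.0, 68.0] t 64.88
-1,-1,6,-0  0,-1,6,-0  -1,-1,5,-0  -1,-1,6,-0  -0.5,-1.1,6,-0
```

```bash
python3 -m pendant '[-1,-1,6,0, -1,-1,6,0, -1,-1,6,0, -1,-1.3,6,0, -0.5,-1,6,0]'; python3 -m pendant '[0,0,0,0, 0,0,0,0, 0,0,0,0, 0,0,0,0, 0,0,0,0]';python3 - <<'E'
from h import *
im,W=snap("wrist","w15")
E
python3 plan.py 650 -109.4 165 173.7 5
```

```text
t: 65.5
tool_pos: [0.6488, -0.1095, 0.2035]
orientation: [[-0.994, 0.107, 0.0], [0.107, 0.994, -0.0], [-0.0, -0.0, -1.0]]
ft_force: [0.0, -0.1, -3.8]
finger_gap: 0.0595
t: 66.12
tool_pos: [0.6491, -0.1091, 0.2039]
orientation: [[-0.994, 0.107, 0.0], [0.107, 0.994, 0.0], [-0.0, 0.0, -1.0]]
ft_force: [-0.0, -0.4, -3.5]
finger_gap: 0.0591
from [ 649.1 -109.1  203.9] 173.86 d [  0.9  -0.3 -38.9] -0.16 q [38.0, 32.0, -48.0, 94.0, 26.0, 65.0, 67.0] t 66.17
0,0,8,0  0,0,8,0  -1,0,7,0  0,0,8,0  0.1,-0.2,7.9,0.2
```

View pics/w15.png

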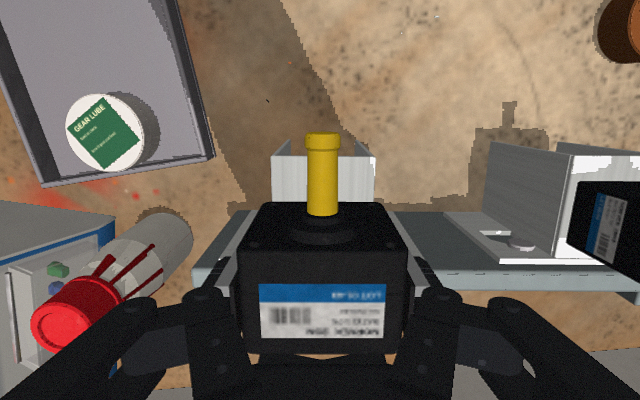

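```bash
python3 -m pendant '[-0.9,-0.3,10,0.2, 0,0,12,0, 0,0,9,0, 0,0,5,0, 0,0,3,0]'; python3 -m pendant '[0,0,0.5,0, 0,0,0.5,0, 0,0,0.5,0, 0,0,0.5,0, 0,0,0.5,0]'; python3 -m pendant '[0,0,0.5,0, 0,0,0.5,0, 0,0,0.3,0, 0,0,0.3,0, 0,0,0,0]'
```

```text
t: 66.8
tool_pos: [0.6499, -0.1095, 0.1645]
orientation: [[-0.994, 0.11, -0.0], [0.11, 0.994, 0.0], [0.0, 0.0, -1.0]]
ft_force: [-0.0, 0.2, -2.0]
finger_gap: 0.0593
t: 67.42
tool_pos: [0.6499, -0.1096, 0.1624]
orientation: [[-0.994, 0.111, 0.0], [0.111, 0.994, -0.0], [-0.0, -0.0, -1.0]]
ft_force: [-0.2, -0.1, -4.0]
finger_gap: 0.0595
t: 68.05
tool_pos: [0.6499, -0.1095, 0.1607]
orientation: [[-0.994, 0.11, 0.0], [0.11, 0.994, 0.0], [-0.0, 0.0, -1.0]]
ft_force: [0.1, 0.2, -2.2]
finger_gap: 0.0593
```

```bash
python3 -m pendant '[0,0,0.4,0, 0,0,0.4,0, 0,0,0.4,0, 0,0,0.4,0, 0,0,0,0]'
```

```text
t: 68.68
tool_pos: [0.65, -0.1095, 0.1595]
orientation: [[-0.994, 0.11, 0.0], [0.11, 0.994, -0.0], [-0.0, -0.0, -1.0]]
ft_force: [-2.1, -0.4, 4.3]
finger_gap: 0.0594
```

```bash
python3 -m pendant '[0,0,0,0, 0,0,0,0, 0,0,0,0, 0,0,-3,0, 0,0,-10,0]' 1;python3 -m pendant '[0,0,-25,0, 0,0,-40,0, 0,0,-40,0, 8,0,-20,0, 20,5,0,0]';python3 -m pendant '[35,16,-5,0, 35,16,-5,0, 35,16,-5,0, 35,16,-5,0, 20,16,-5,0]';python3 -m pendant '[0,0,0,0, 0,0,0,0, 0,0,0,0, 0,0,0,0, 0,0,0,0]'
python3 - <<'E'
from h import *
im,W=snap("wrist","w16"); np.savez("w16.npz",T=W[0],K=W[1])
im,W=snap("scene","sc16"); crop(im,"sc16c",220,460,120,260,3.3)
im,W=snap("side","si16"); crop(im,"si16c",260,420,130,280,4)
E
```

```text
t: 69.3
tool_pos: [0.6497, -0.1095, 0.1722]
orientation: [[-0.994, 0.11, -0.001], [0.11, 0.994, 0.0], [0.001, 0.0, -1.0]]
ft_force: [-0.3, 1.1, 0.3]
finger_gap: 0.0854
t: 69.92
tool_pos: [0.6229, -0.1014, 0.2988]
orientation: [[-0.994, 0.111, 0.002], [0.111, 0.994, -0.0], [-0.002, 0.0, -1.0]]
ft_force: [0.1, 0.2, -1.1]
finger_gap: 0.0854
t: 70.55
tool_pos: [0.4706, -0.0037, 0.3221]
orientation: [[-0.994, 0.111, -0.001], [0.111, 0.994, -0.001], [0.0, -0.002, -1.0]]
ft_force: [0.0, 0.4, -0.2]
finger_gap: 0.0857
t: 71.18
tool_pos: [0.4725, -0.0044, 0.3219]
orientation: [[-0.994, 0.111, -0.0], [0.111, 0.994, 0.001], [0.0, 0.001, -1.0]]
ft_force: [0.2, 0.1, -0.6]
finger_gap: 0.0856
```

View pics/w16.png

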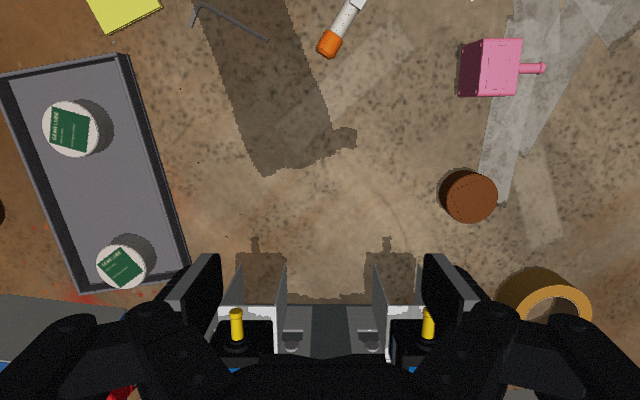

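View pics/sc16c.png

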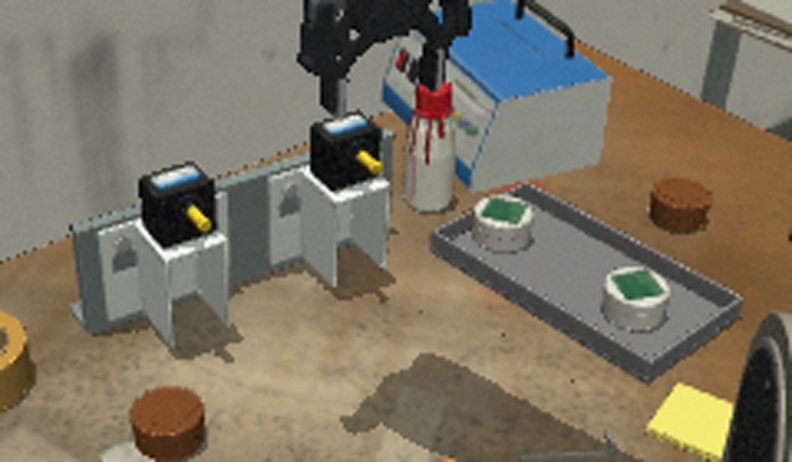

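View pics/si16c.png

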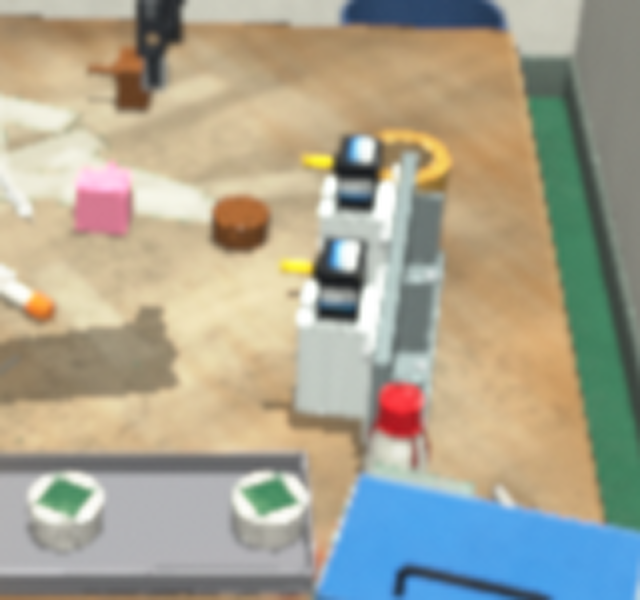

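```bash
python3 -m pendant '[12,0,-15,0, 12,0,-15,0, 12,0,-15,0, 10,0,-15,0, 0,0,-15,0]';python3 -m pendant '[0,0,0,0, 0,0,0,0, 0,0,0,0, 0,0,0,0, 0,0,0,0]'
python3 - <<'E'
from h import *
im,W=snap("wrist","w17"); np.savez("w17.npz",T=W[0],K=W[1])
crop(im,"w17c",200,440,220,380,3.3)
E
```

```text
t: 71.95
tool_pos: [0.4264, 0.0008, 0.3979]
orientation: [[-0.994, 0.111, 0.0], [0.111, 0.994, -0.001], [-0.0, -0.001, -1.0]]
ft_force: [1.3, 0.2, -0.3]
finger_gap: 0.0854
t: 72.58
tool_pos: [0.4267, 0.0008, 0.3969]
orientation: [[-0.994, 0.11, -0.0], [0.11, 0.994, 0.0], [0.0, 0.0, -1.0]]
ft_force: [0.1, -0.2, -0.5]
finger_gap: 0.0854
```

View pics/w17c.png

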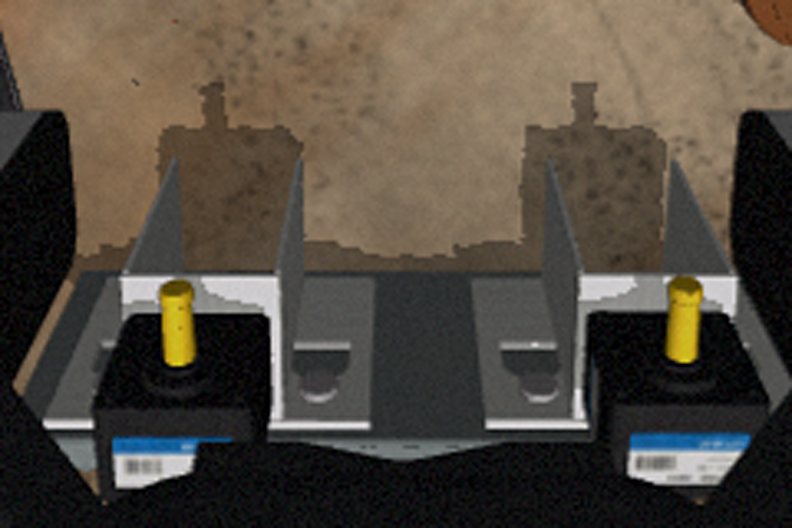

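Run:
```python
from h import *
d=np.load("w17.npz"); W=(d["T"],d["K"])
f=lambda p,z=.125:wplane((200+p[0]/3.3,220+p[1]/3.3),z,W)[:2]*1000
for nm,P4 in {"R":[(122,275),(280,275),(127,313),(269,314)],"L":[(578,276),(738,278),(587,314),(733,315)]}.items():
    L=[f(p) for p in P4]
    for i,j in((0,1),(2,3)):
        e=L[j]-L[i]; print(nm,(L[i]+L[j])/2,np.linalg.norm(e),np.degrees(np.arctan2(-e[0],e[1])))
im=cv2.imread("pics/w17.png"); crop(im,"w17r",225,295,290,340,8)
```

```text
R [ 610.80275623 -103.75034865] 65.13165172865217 -6.313915761568136
R [ 628.79157906 -107.91988783] 59.16103223487568 -6.779150084132338
L [632.46096455  83.4197623 ] 66.03240654710908 -7.1321927790842965
L [650.44159322  83.40425569] 60.87477319201691 -6.7661518936832
```

View pics/w17.png

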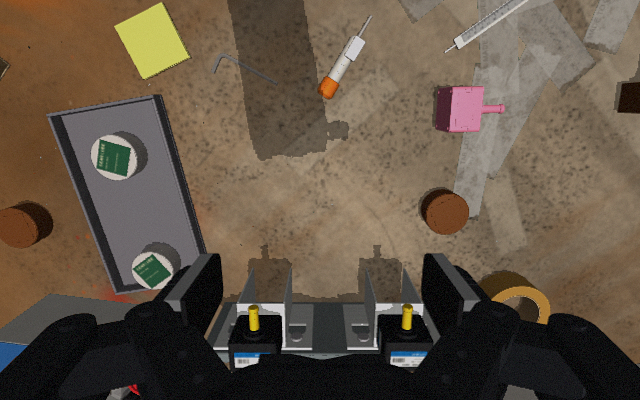

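Run:
```python
from cell import workorder,status
print(workorder.sign_off(), status.read_state()["t"])
```

```text
the job is handed in; nothing more can be done
the job is handed in; nothing more can be done
```

The job is done and handed in at about 73 s of the 192 s allowed.

**What I did, in order:**
- **Tins:** I put both green-labelled tins in the tray. I found no third tin in any view.
- **Shelves:** I hung both shelves on their stud pairs and slid them down until the motion stopped at the home height. A pull test on each met resistance after 1–2 mm, so both are locked behind the stud heads.
- **Gearheads:** I set one black, yellow-shaft gearhead on each shelf, with the shaft to the front.
- **Left alone:** The squeeze bottle, tape roll and all brown and pink look-alikes stayed where they were.

**Last checks:**
- The final pictures show both tins in the tray and both shelves hung alike. The gearheads are upright and within about 0.5° of square, and the open gripper is clear of everything.
- A rough measurement in the last wrist picture put the gearheads about 2 mm outward and 2 mm back of centre. The offsets were mirror-image on the two shelves, so I took them for picture error. The gripper's readings when I set them down agreed with centred to within about 1 mm, so I left them.
- Setting the first tin into the tray gave a brief wrist force of about 84 N, under the 120 N limit. I lowered everything after it more gently, and the highest reading from then on was about 27 N.

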